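# Dry varnished tool handles on a top-heavy rocking rack

## Robot

A 6-joint arm with a two-finger parallel gripper is mounted at the origin on the work surface. World frame = base frame: x ahead of the robot, y to its left, z up, the work surface at z = 0. Lengths are in m, angles in rad, forces in N, time in s.
With the tool pointing down it reaches from about 0.35 to 0.975 m from the base axis. Payload 4.9 kg.
Tool frame: the origin (TCP) lies midway between the tips of the shut fingers; the grasp point (between the pads) lies 19 mm behind it (ctrl.hold_point_z is the distance from the TCP to the grasp point, in m); z points along the fingers, y is the line along which they close (so a half turn about z gives the same grasp; the last joint's range is limited). The gripper opens to 85 mm and grips with 20 to 120 N. Pads are 22 mm wide; open, the fingers measure 114 mm over their backs; the gripper's body (76 mm by 85 mm) begins 54 mm behind the grasp point. The pads swing forward as they close: fully open they stand 13 mm farther back than shut.
Start: joints at [1.17, 0.053, 1.613, -0, 1.476, -0.119], TCP at [0.174, 0.6, 0.231] pointing down, gripper open.
Joint ranges: [-3.01, 3.01], [-1.01, 2.22], [0.06, 2.58], [-1.02, 4.17], [0.09, 2.62], [-3.14, 3.14]. Speed limits (rad/s): [2.57, 2.57, 3.14, 3.14, 3.14, 3.14].

## Interface

Orientations are given as a rotation vector (axis times angle).
In Python, from station import status, viewer, finish_job, ctrl gives the robot as it stands.
- The arm moves only by the shell command python3 -m jog 'ROWS' [FORCE]. ROWS is JSON, a list of rows, each a list of 7 numbers: the turn, a rotation vector about the tool's x, y, z each as a share of 5 degrees, from -1 to 1, then the shift along the tool's x, y, z each as a share of 30 mm, from -1 to 1, then the opening, from -1 (shut) to 1 (fully open). A call has 1 to 5 rows; each row shifts and turns the commanded pose from where the row before left it, along the tool's axes as they then stand; what a row does not reach is not made up. A row lasts 1/8 s, in which the tool goes at most 62.5 mm and 10.7 degrees, less where a joint would pass 70% of its speed; a pose out of reach is approached as far as the arm can. A call with a number of a shift or a turn outside -1 to 1 is refused whole. A call with a gripper value outside its range is refused whole. The fingers move at their own pace and stop on an object; FORCE is the grip in N (left out, the last holds). Time passes only in rows, so rows that do not move let the fingers close. It gives the time, the measured TCP pose, the force, the opening and the grip force at its end, in the units of the state.
- status.get_obs(): the state, without advancing time (a new reading comes with each control period).
- viewer.get_image(name): name is "scene" or "top"; returns a dict with "img" (480x640x3 uint8, red, green, blue), "fovy" (degrees; the focal length in pixels is half the picture's height over the tangent of half this angle, whatever the lens; pixels are square), "cx", "cy" (the principal point, pixels), "rvec" (rotation vector, rad) and "tvec" (3), from world to camera coordinates, as OpenCV has them. Camera axes: x right, y down, z forward; pixel columns grow to the right and rows downward; lengths in m; the calibration is good to about 2 mm. A picture is of the moment at which its call begins. There is no depth.
- finish_job(): hands the job in; it is judged then, once.
The state is a dict: "t": time; "q": joint angles; "dq": joint speeds; "effort": joint torques, N m; "tool_pos": TCP position; "tool_rot": TCP orientation; "contact_force": force on the tool from outside, world axes, zero at the start; "wrist_torque": the same for the moment, N m; "opening": finger opening in m; "grip_force": force on a finger pad.
Only numpy, scipy, OpenCV 4.12 (cv2) and the standard library are available. Lean on these libraries where they do the work, as an engineer would, in place of code of your own. Each camera call takes 0.05 s, during which the arm holds its last target. There are 200 camera calls.

## Task

Five freshly varnished tool handles stand on a top-heavy rocking rack that is steered only through its springy hand bar. With the hand bar, tip the rack up from its rest until its pointer stands at the index clip on the dial, and keep it there, no farther off than half the clip's width, for at least seven seconds in one go while the air nozzle dries the handles; then lay the rack back gently on the rest it started from and let go of the bar. Do not touch the rack or the handles themselves, do not move the index clip, do not let the rack topple over to its other side, and do not disturb the things standing around.

Things in the scene. Friction and masses are not known exactly. Their poses are not given: they have to be found in the camera images.
- stand: Fixed stand: steel base plate 200 x 300 mm. Origin at its underside on the table; x points from the hand bar (robot side) to the dial, y to the left end of the rack, z up. The pivot axis runs along the stand's x, 160 mm above the origin. An air nozzle on a bent pipe stands at stand x 115, y -250 mm, 290 mm high; the dial is 92 mm ahead of the origin, up to 345 mm high.
- rocker (a joint): Rack tilt, rad: 0 level, positive = left end down. Starts on its right rest, -0.38 (other stop +0.38). Top-heavy: gravity torque 0.28 N m x sin(rocker) drives it away from level (hidden mass: 0.8 to 1.2 times). Inertia 0.032 kg m2 (scales alike), damping 0.10 N m s/rad, no dry friction. Runs away with time constant 0.55 s when free, 0.9 s with the bar held.
- bar (a joint): Angle of the hand bar relative to the rack about the same pivot axis, rad, positive = left end of the bar down; the bar's angle to the level is a = rocker + bar. A torsion spring ties bar and rack: torque on the rack = 0.13 N m/rad (nominal) x bar, plus damping 0.012 N m s/rad. Starts at 0 (relaxed), range +-1.3.
- bar_left (a point): Centre of the black rubber grip at the left end of the 330 mm hand bar (balanced on the pivot, 0.10 kg). Grip 30 mm along the stand's x, 50 mm along the bar, 20 mm thick; can be taken from above, fingers closing along the stand's x. In the stand's frame it moves on the circle x = -0.125, y = 0.14 cos a, z = 0.16 - 0.14 sin a (m; a = rocker + bar).
- bar_right (a point): Centre of the same kind of grip at the right end of the hand bar: x = -0.125, y = -0.14 cos a, z = 0.16 + 0.14 sin a in the stand's frame.
- pointer_tip (a point): Tip of the black pointer, fixed to the rack, standing up from the pivot on the far (dial) side, 170 mm above the pivot and 98 mm ahead of the stand's origin when level; it swings left as rocker grows.
- index (a joint): Place of the index clip on the dial as an angle about the pivot, rad, in the same sense as rocker: the pointer stands at the clip's middle when rocker = index. Always between the rest and level (-0.20 to -0.06); stays put by friction.
- index_tip (a point): Middle of the aluminium index clip's front, 170 mm from the pivot on the dial rim, where the pointer tip comes when it stands at the clip. The clip is 28 mm wide along the rim.
- amber_bottle: Amber bottle, radius 32 mm, 150 mm tall, beyond the left of the stand; leave alone. Origin at its foot.
- tin: Red open tin, radius 36 mm, 100 mm tall, to the left of the stand; leave alone. Origin at its foot.
- part_box: Grey divided parts box 100 x 160 x 40 mm to the right of the stand; leave alone. Origin under its centre.
- rack_mid (a point): The rack, not to be touched: plywood plank 70 x 300 mm with an iron block at each end (366 mm overall), five upright turned wooden handles (30 mm thick, 112 mm tall, foot 26 mm above the pivot) in a row along its middle. 1.38 kg nominal. The point is the middle of the plank's top, 26 mm above the pivot; axes as the stand's when level.

How it is judged:
By the outcome, as a careful person would: the job done as asked, in the order asked, and still so for the second after the job is handed in, with the robot touching nothing.
It also fails if it takes over 72 s, if anything falls off the work surface, if the arm or the gripper's body presses on something with over 40 N, if the wrist force passes 120 N, or if a joint passes its speed limit or range.

## Working session

There is one attempt and no reset: what is moved stays moved. The work goes in short steps, Python scripts to look and compute and a shell command to move; the robot and the scene stay as the last step left them, time stands still between calls to the robot, and variables do not carry over. Pictures are saved under pics/ and viewed, at most 10 in all, crops included, and the job is handed in when it is done.

```bash
ls; mkdir -p pics; python3 - <<'E'
from station import status, viewer, ctrl
import cv2
for n in ("scene","top"):
    d=viewer.get_image(n); cv2.imwrite(f"pics/{n}0.png",d["img"][:,:,::-1]); print(n,d["fovy"],d["cx"],d["cy"],d["rvec"],d["tvec"])
print(status.get_obs(),ctrl.hold_point_z)
E
```

```text
pics
scene 56.27312880739826 320.4226950269459 231.76444467057343 [ 1.42161847  2.34566065 -0.71057352] [ 0.24422015 -0.34128765  1.61626949]
top 54.15452417925669 320.65646035020933 232.44142677575812 [ 2.23527722 -1.96210761  0.20054164] [-0.03605991  0.61108898  1.29789426]
{'t': 0.1, 'q': array([ 1.17000887e+00,  5.33029309e-02,  1.61415508e+00,  2.12166016e-06,
        1.47598433e+00, -1.19039679e-01]), 'dq': array([ 0.00065463, -0.00065449, -0.00240896,  0.00146574, -0.00148063,
        0.0006142 ]), 'effort': array([ 7.23921348e-04, -3.94903135e+01, -3.71365356e+01,  2.98999601e-05,
        3.88669461e-03,  1.61185966e-05]), 'tool_pos': array([0.17357528, 0.59983244, 0.23017942]), 'tool_rot': array([-4.41039108e-01, -3.10999705e+00,  2.80661051e-03]), 'contact_force': array([0.41737595, 0.05037585, 0.2211892 ]), 'wrist_torque': array([ 0.05541604, -0.04269843, -0.06775297]), 'grip_force': 0.0, 'opening': 0.08542959162280649} 0.0187
```

View pics/scene0.png

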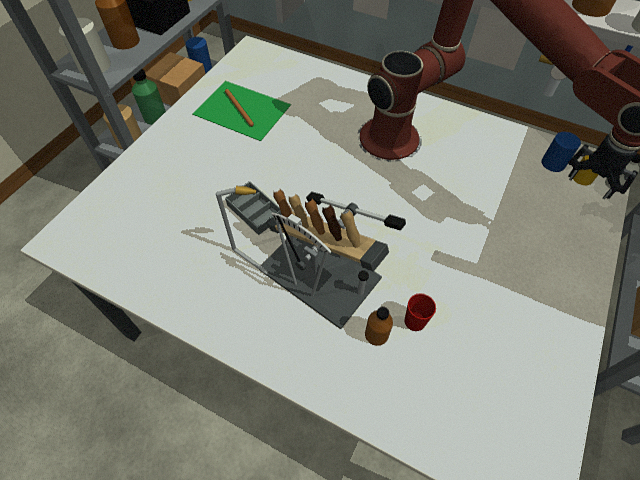

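View pics/top0.png

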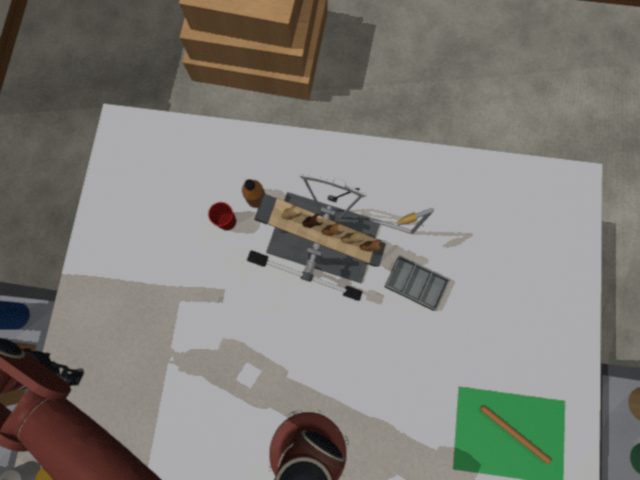

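```bash
python3 - <<'E'
import cv2
a=cv2.imread("pics/scene0.png")[170:335,205:425]; cv2.imwrite("pics/c1.png",cv2.resize(a,None,fx=3.6,fy=3.6,interpolation=cv2.INTER_CUBIC))
a=cv2.imread("pics/top0.png")[165:315,235:435]; cv2.imwrite("pics/c2.png",cv2.resize(a,None,fx=4,fy=4,interpolation=cv2.INTER_CUBIC))
E
```

```text
(no output)
```

View pics/c1.png

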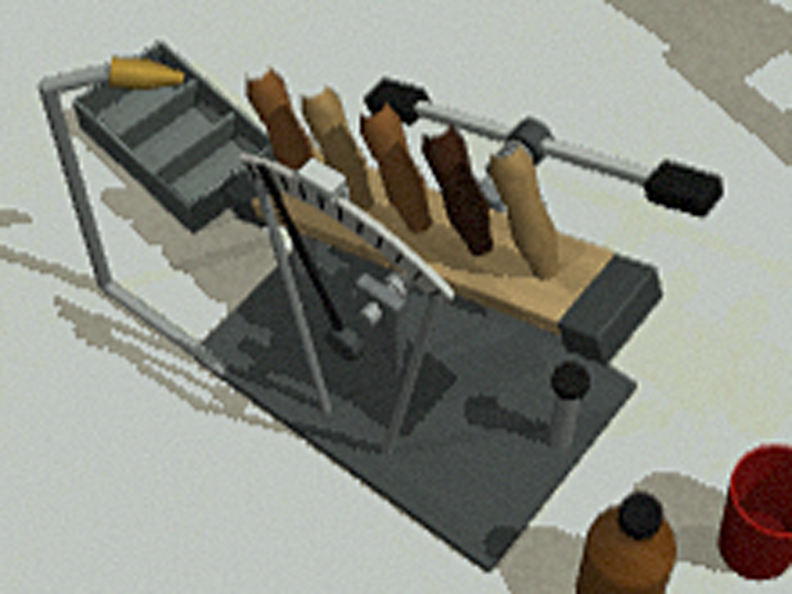

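View pics/c2.png

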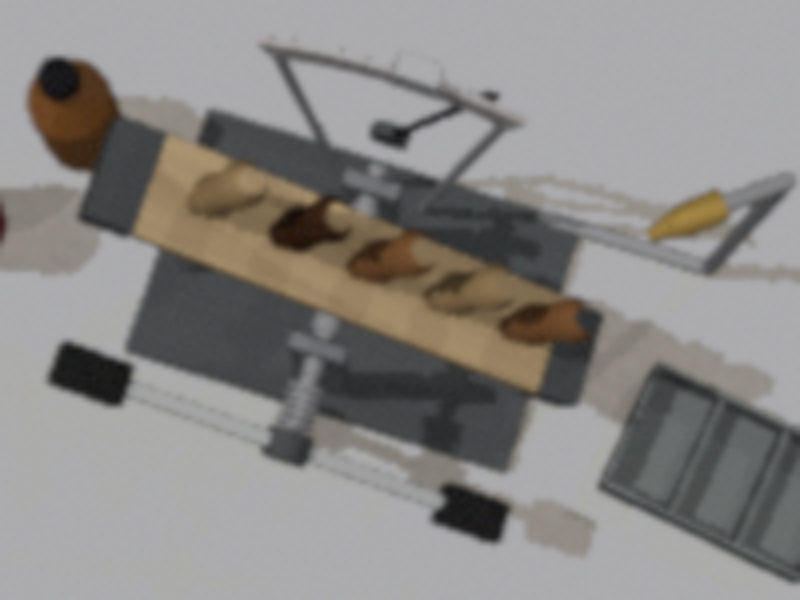

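```bash
cat > geo.py <<'E'
import numpy as np, cv2
CAM={"scene":(56.27312880739826,320.4226950269459,231.76444467057343,[1.42161847,2.34566065,-0.71057352],[0.24422015,-0.34128765,1.61626949]),
"top":(54.15452417925669,320.65646035020933,232.44142677575812,[2.23527722,-1.96210761,0.20054164],[-0.03605991,0.61108898,1.29789426])}
def cam(n):
    f,cx,cy,r,t=CAM[n]; F=240/np.tan(np.radians(f)/2)
    return np.array([[F,0,cx],[0,F,cy],[0,0,1.]]),cv2.Rodrigues(np.array(r))[0],np.array(t)
def proj(n,P):
    K,R,t=cam(n); q=(np.atleast_2d(P)@R.T+t)@K.T
    return q[:,:2]/q[:,2:]
def tow(s,P):
    x,y,w=s; c,d=np.cos(w),np.sin(w)
    return np.atleast_2d(P)@np.array([[c,-d,0],[d,c,0],[0,0,1]]).T+[x,y,0]
def L(a): return [-.125,.14*np.cos(a),.16-.14*np.sin(a)]
def Rg(a): return [-.125,-.14*np.cos(a),.16+.14*np.sin(a)]
def tip(r): return [.098,.17*np.sin(r),.16+.17*np.cos(r)]
E
python3 - <<'E'
from geo import *
from scipy.optimize import least_squares
s1=lambda u,v:(205+u/3.6,170+v/3.6); s2=lambda u,v:(235+u/4,165+v/4)
h=.01
pts=[("scene",s1(684,188),L(-.38)),("scene",s1(397,101),Rg(-.38)),("scene",s1(252,160),tip(-.38)),
("scene",s1(488,570),[.1,.15,h]),("scene",s1(637,385),[-.1,.15,h]),
("top",s2(90,374),L(-.38)),("top",s2(471,513),Rg(-.38)),("top",s2(490,97),tip(-.38)),
("top",s2(207,112),[.1,.15,h]),("top",s2(580,238),[.1,-.15,h]),("top",s2(128,350),[-.1,.15,h]),("top",s2(508,470),[-.1,-.15,h])]
def res(s): return np.concatenate([proj(n,tow(s,P))[0]-p for n,p,P in pts])
r=least_squares(res,[.7,0,-.3],loss="soft_l1"); print(r.x); print(r.fun.reshape(-1,2).round(1) if 0 else res(r.x).reshape(-1,2).round(1))
s=r.x
for i in np.arange(-.2,-.05,.02):
    p=proj("scene",tow(s,tip(i)))[0]; q=proj("top",tow(s,tip(i)))[0]
    print(round(i,2),((p-[205,170])*3.6).round(0),((q-[235,165])*4).round(0))
print("L,R",tow(s,[L(-.38),Rg(-.38),L(.15),Rg(.15)]).round(4))
E
```

```text
[ 0.59592954  0.03739556 -0.2064064 ]
[[-2.6  2.3]
 [-1.1  0.5]
 [-1.2  1.3]
 [ 0.4 -4. ]
 [ 1.6 -3.3]
 [ 0.3 -3.4]
 [-0.9 -1. ]
 [ 2.7 -1.8]
 [ 0.   2.2]
 [-0.2  2.1]
 [-3.3  3.4]
 [-3.   6.7]]
-0.2 [281. 181.] [455.  70.]
-0.18 [285. 183.] [450.  68.]
-0.16 [289. 185.] [445.  66.]
-0.14 [293. 187.] [439.  63.]
-0.12 [297. 190.] [434.  61.]
-0.1 [301. 192.] [429.  59.]
-0.08 [305. 195.] [423.  58.]
-0.06 [309. 198.] [418.  56.]
L,R [[ 0.5002  0.1903  0.2119]
 [ 0.4469 -0.0642  0.1081]
 [ 0.502   0.1985  0.1391]
 [ 0.4452 -0.0725  0.1809]]
```

```bash
cat > fit.py <<'E'
from geo import *
from scipy.optimize import least_squares
s1=lambda u,v:(205+u/3.6,170+v/3.6); s2=lambda u,v:(235+u/4,165+v/4)
def mk(h): return [("scene",s1(684,188),L(-.38)),("scene",s1(397,101),Rg(-.38)),("scene",s1(252,160),tip(-.38)),
("scene",s1(488,570),[.1,.15,h]),("scene",s1(637,385),[-.1,.15,h]),
("top",s2(90,374),L(-.38)),("top",s2(471,513),Rg(-.38)),("top",s2(490,97),tip(-.38)),
("top",s2(207,112),[.1,.15,h]),("top",s2(580,238),[.1,-.15,h]),("top",s2(128,350),[-.1,.15,h]),("top",s2(508,470),[-.1,-.15,h])]
E
python3 - <<'E'
from fit import *
for cams in (["top"],["scene"],["top","scene"]):
    def res(s): return np.concatenate([proj(n,tow(s[:3],P))[0]-p for n,p,P in mk(s[3]) if n in cams])
    r=least_squares(res,[.7,0,-.3,.01]); print(cams,r.x.round(4)); print(res(r.x).reshape(-1,2).round(1).tolist())
for n in CAM:
    K,R,t=cam(n); print(n,"centre",-R.T@t,"origin px",proj(n,[[0,0,0],[0,0,.16],[.174,.6,.231]]).round(1).tolist(),K[0,0])
E
```

```text
['top'] [ 0.5959  0.0364 -0.1867  0.041 ]
[[1.2, -2.1], [0.6, -1.6], [2.5, -2.5], [-1.4, -0.0], [1.1, -1.3], [-4.0, 3.0], [-0.9, 5.0]]
['scene'] [ 0.5906  0.0377 -0.2049 -0.0248]
[[-1.7, 0.8], [-0.2, -0.7], [0.1, -0.2], [0.9, -0.7], [1.0, 1.0]]
['top', 'scene'] [ 0.598   0.0379 -0.1969  0.002 ]
[[-2.8, 2.4], [-1.8, 1.1], [-1.3, 2.4], [0.8, -2.3], [1.2, -1.8], [0.5, -3.7], [-0.4, -2.1], [2.3, -3.0], [-0.3, 2.6], [-0.8, 1.4], [-2.9, 3.7], [-2.8, 5.9]]
scene centre [1.16660042 0.32421405 1.14994631] origin px [[388.2, 137.0], [394.6, 101.5], [584.4, 189.8]] 448.79051003787544
top centre [3.30760862e-01 1.46321693e-05 1.39637274e+00] origin px [[307.6, 453.5], [305.5, 470.1], [66.7, 365.2]] 469.4604413550689
```

```bash
python3 - <<'E'
import cv2,numpy as np
g=cv2.cvtColor(cv2.imread("pics/top0.png"),cv2.COLOR_BGR2GRAY).astype(int)
g=cv2.GaussianBlur(g.astype(np.float32),(0,0),1)
xs=np.arange(120,600,20); ys=[]
for x in xs:
    y0=int(104+(x-105)*59/497); c=g[y0-15:y0+16,x]; d=np.diff(c); k=d.argmax(); ys.append(y0-15+k+.5)
p=np.polyfit(xs,ys,1); print("top edge resid",(np.array(ys)-np.polyval(p,xs)).round(1))
g=cv2.GaussianBlur(cv2.cvtColor(cv2.imread("pics/scene0.png"),cv2.COLOR_BGR2GRAY).astype(np.float32),(0,0),1)
xs=np.arange(40,470,20); ys=[]
for x in xs:
    y0=int(253+(x-25)*(470-253)/(470-25)); c=g[max(0,y0-20):y0+21,x]; d=np.diff(c); ys.append(y0-20+d.argmin()+.5)
p=np.polyfit(xs,ys,1); print("scene",p,(np.array(ys)-np.polyval(p,xs)).round(1))
E
```

```text
top edge resid [ 0.1 -0.3  0.3 -0.1 -0.5  0.1 -0.3  0.3 -0.1  0.5  0.1 -0.3  0.3 -0.2
  0.4  0.  -0.4  0.2 -0.2  0.4  0.  -0.4  0.2 -0.2]
scene [  0.48819876 249.35940147] [ -7.4  -6.2  -4.9  -3.7  -1.4  -1.2   0.    1.3   2.5   3.7   5.    6.2
   7.4   9.7   9.9  10.2  10.4  -3.4   2.9 -15.9 -20.7  -4.4]
```

```bash
python3 - <<'E'
from fit import *
P0=[p for p in mk(.01) if abs(p[2][1])!=.15]+[("scene",s1(530,140),[-.125,0,.16]),("top",s2(290,441),[-.125,0,.16])]
for cams in (["top"],["scene"],["top","scene"]):
    def res(s): return np.concatenate([proj(n,tow(s[:3],P))[0]-p for n,p,P in P0 if n in cams])
    r=least_squares(res,[.6,0.03,-.2]); print(cams,r.x.round(4)); print(res(r.x).reshape(-1,2).round(1).tolist())
    s=r.x
    print("plate corners crop1",((proj("scene",tow(s,[[.1,.15,0.01],[-.1,.15,.01],[.1,-.15,.01]]))-[205,170])*3.6).round().tolist(),
     "crop2",((proj("top",tow(s,[[.1,.15,0.01],[.1,-.15,.01],[-.1,.15,.01],[-.1,-.15,.01]]))-[235,165])*4).round().tolist())
E
```

```text
['top'] [ 0.5911  0.0393 -0.1783]
[[0.0, 0.1], [-0.1, -0.2], [0.8, -1.0], [-0.8, 1.2]]
plate corners crop1 [[501.0, 549.0], [647.0, 364.0], [202.0, 336.0]] crop2 [[198.0, 130.0], [574.0, 246.0], [113.0, 376.0], [498.0, 499.0]]
['scene'] [ 0.5898  0.0396 -0.1988]
[[-1.0, 0.5], [0.1, -0.7], [1.1, 0.1], [-0.3, 0.3]]
plate corners crop1 [[498.0, 550.0], [648.0, 367.0], [204.0, 331.0]] crop2 [[202.0, 129.0], [575.0, 252.0], [111.0, 373.0], [494.0, 504.0]]
['top', 'scene'] [ 0.5905  0.0395 -0.1873]
[[-1.2, -0.0], [-0.7, -0.4], [1.1, 0.7], [-0.3, -0.2], [-0.8, 0.3], [1.0, -0.5], [-0.9, 0.2], [-1.3, 1.2]]
plate corners crop1 [[500.0, 549.0], [648.0, 365.0], [203.0, 333.0]] crop2 [[200.0, 130.0], [574.0, 249.0], [112.0, 375.0], [496.0, 501.0]]
```

```bash
python3 - <<'E'
from fit import *
s=[.5905,.0395,-.19]
for i in np.r_[-.38,np.arange(-.2,-.05,.02)]:
    q=np.array(tip(i)); p=proj("scene",tow(s,q))[0]; t=proj("top",tow(s,q))[0]
    print(round(i,2),((p-[205,170])*3.6).round(0),((t-[235,165])*4).round(0))
a=cv2.imread("pics/scene0.png")[205:240,265:315]; b=cv2.imread("pics/top0.png")[170:200,320:365]
cv2.imwrite("pics/c3.png",np.hstack([cv2.resize(a,(500,350),interpolation=cv2.INTER_NEAREST),cv2.resize(b,(300,350),interpolation=cv2.INTER_NEAREST)]))
E
```

```text
-0.38 [256. 162.] [494.  95.]
-0.2 [290. 178.] [448.  76.]
-0.18 [294. 180.] [443.  74.]
-0.16 [298. 182.] [438.  72.]
-0.14 [302. 184.] [432.  70.]
-0.12 [306. 187.] [427.  68.]
-0.1 [310. 189.] [422.  66.]
-0.08 [314. 191.] [416.  65.]
-0.06 [318. 194.] [411.  63.]
```

View pics/c3.png

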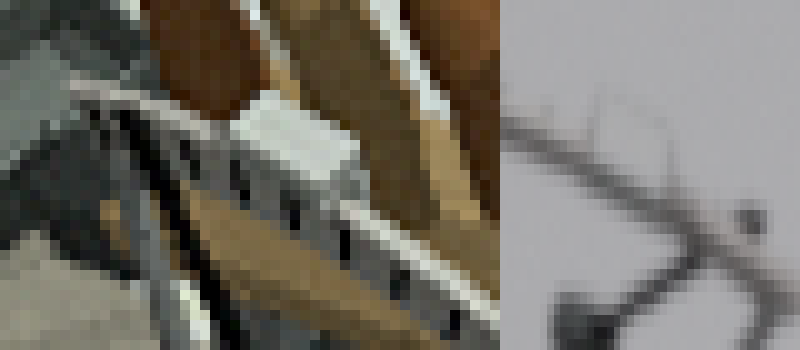

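```bash
python3 - <<'E'
from fit import *
s=[.5905,.0395,-.19]
for A,B in ((s1(318.6,180.4),s2(421,59)),(s1(318.6,185),s2(421,59)),(s1(257,162),s2(490,97))):
    r=least_squares(lambda P:np.r_[proj("scene",tow(s,P))[0]-A,proj("top",tow(s,P))[0]-B],[.1,0,.3])
    P=r.x; print(P.round(4),r.fun.round(2),"ang",np.arctan2(P[1],P[2]-.16).round(4),"rad",np.hypot(P[1],P[2]-.16))
E
```

```text
[ 0.0969 -0.0136  0.3406] [-1.14 -0.15 -1.18  0.36] ang -0.0753 rad 0.18110224287433702
[ 0.0978 -0.0132  0.3372] [-1.22 -0.17 -1.26  0.38] ang -0.0745 rad 0.17768059406547476
[ 0.0969 -0.0618  0.3178] [ 0.39  0.06  0.39 -0.13] ang -0.3731 rad 0.16942628813068644
```

```bash
cat > arm.py <<'E'
from geo import *
from scipy.spatial.transform import Rotation as Ro
from station import status
S=[.5905,.0395,-.19]; HZ=.0187; FL=1  # FL=-1: tool turned half about z
def pose(a,back=0.):
    c,s=np.cos(a),np.sin(a)
    R=Ro.from_euler("z",S[2]).as_matrix()@np.array([[0,c,-s],[1,0,0],[0,-s,-c]]).T@np.diag([FL,FL,1])
    return tow(S,L(a))[0]+R[:,2]*(HZ-back),R
def now():
    o=status.get_obs(); return np.array(o["tool_pos"]),Ro.from_rotvec(o["tool_rot"]).as_matrix(),o
def rows(p,R,P,T,n=None):
    v=Ro.from_matrix(R.T@T).as_rotvec()
    if n is None: n=int(np.ceil(max(np.abs(np.degrees(v)).max()/5,np.linalg.norm(P-p)/.030,1)))
    out=[]
    for i in range(n):
        d=R.T@(P-p)/n; out.append(np.r_[np.degrees(v)/n/5,d/.03].round(2).tolist()); R=R@Ro.from_rotvec(v/n).as_matrix()
    # shifts are along the axes at the start of each row
    return out
E
python3 - <<'E'
import arm; from arm import *
p,R,o=now()
for arm.FL in (1,-1):
    P,T=pose(-.38,.09); print(arm.FL,P,np.degrees(Ro.from_matrix(R.T@T).as_rotvec())); 
    T0=pose(0)[1]; v=Ro.from_matrix(R.T@T0).as_rotvec(); print("to level",np.degrees(v)/5,"shift in tool now",R.T@(P-p)/.03)
print(R.round(2))
E
```

```text
1 [0.48730891 0.16481002 0.27814265] [-16.17991574  17.70108188  83.62628659]
to level [-1.89385753e-02  1.35016386e-02  1.69486404e+01] shift in tool now [-14.07681096 -11.02428353  -1.58165463]
-1 [0.48730891 0.16481002 0.27814265] [-18.14577529 -16.58639383 -93.9837634 ]
to level [-1.38444490e-02 -1.94194310e-02 -1.90513484e+01] shift in tool now [-14.07681096 -11.02428353  -1.58165463]
[[-0.96  0.28 -0.  ]
 [ 0.28  0.96 -0.  ]
 [ 0.   -0.   -1.  ]]
```

```bash
python3 -m jog '[[0,0,0,-1,-0.75,-0.6,1],[0,0,0,-1,-0.75,-0.6,1],[0,0,0,-1,-0.75,-0.6,1],[0,0,0,-1,-0.75,-0.6,1],[0,0,0,-1,-0.75,-0.6,1]]' | tail -3
python3 -m jog '[[0,0,0,-1,-0.8,0,1],[0,0,0,-1,-0.8,0,1],[0,0,0,-1,-0.8,0,1],[0,0,0,-1,-0.8,0,1],[0,0,0,-1,-0.8,0,1]]' | tail -3
python3 -m jog '[[0,0,1,0,0,0,1],[0,0,1,0,0,0,1],[0,0,1,0,0,0,1],[0,0,1,0,0,0,1],[0,0,1,0,0,0,1]]' | tail -3
python3 -m jog '[[0,0,1,0,0,0,1],[0,0,1,0,0,0,1],[0,0,1,0,0,0,1],[0,0,1,0,0,0,1],[0,0,1,0,0,0,1]]' | tail -3
python3 -m jog '[[0,0,1,0,0,0,1],[0,0,1,0,0,0,1],[0,0,1,0,0,0,1],[0,0,1,0,0,0,1],[0,0,1,0,0,0,1]]' | tail -3
python3 - <<'E'
from arm import *
p,R,o=now(); print(o["t"],p,o["q"])
P,T=pose(-.38,.09)
for r in rows(p,R,P,T): print(r)
E
```

```text
contact_force: [1.4, -0.4, 0.2]
opening: 0.0853
grip_force: 0.0
contact_force: [-0.2, 0.3, -0.4]
opening: 0.0853
grip_force: 0.0
contact_force: [-0.4, -0.0, 0.1]
opening: 0.0854
grip_force: 0.0
contact_force: [0.4, -0.0, -0.3]
opening: 0.0853
grip_force: 0.0
contact_force: [0.3, -0.4, -0.5]
opening: 0.0853
grip_force: 0.0
3.225 [0.39706879 0.29342786 0.32066678] [ 4.85588163e-01 -3.03200873e-01  1.79095901e+00 -5.59909145e-05
  1.65492213e+00  5.08460192e-01]
[-0.06, 0.73, 0.32, -0.7, 0.52, 0.24]
[-0.06, 0.73, 0.32, -0.7, 0.54, 0.19]
[-0.06, 0.73, 0.32, -0.7, 0.55, 0.15]
[-0.06, 0.73, 0.32, -0.69, 0.57, 0.11]
[-0.06, 0.73, 0.32, -0.68, 0.59, 0.07]
[-0.06, 0.73, 0.32, -0.67, 0.61, 0.03]
```

```bash
python3 -m jog '[[-0.06,0.73,0.32,-0.7,0.52,0.24,1],[-0.06,0.73,0.32,-0.7,0.54,0.19,1],[-0.06,0.73,0.32,-0.7,0.55,0.15,1],[-0.06,0.73,0.32,-0.7,0.57,0.1,1],[-0.06,0.73,0.32,-0.68,0.59,0.07,1]]' | tail -3
python3 -m jog '[[-0.06,0.73,0.32,-0.67,0.61,0.03,1],[0,0,0,0,0,0,1]]' | tail -3
python3 - <<'E'
from arm import *
from station import viewer
p,R,o=now(); print(o["t"],p,o["q"])
for b in (.09,0): 
    P,T=pose(-.38,b)
    for r in rows(p,R,P,T): print(r)
a=viewer.get_image("scene")["img"][:,:,::-1]; b=viewer.get_image("top")["img"][:,:,::-1]
cv2.imwrite("pics/s1.png",np.hstack([cv2.resize(a[150:290,270:430],(400,350)),cv2.resize(b[180:320,220:380],(400,350))]))
E
```

```text
contact_force: [-0.5, 1.3, 0.3]
opening: 0.0855
grip_force: 0.0
contact_force: [-0.5, -0.1, 0.7]
opening: 0.0854
grip_force: 0.0
4.1 [0.4876188  0.16297146 0.27716283] [-0.02935808 -0.33913535  1.92291833  0.37841059  1.50191604  0.14904584]
[-0.03, -0.02, -0.05, 0.07, -0.02, -0.01]
[-0.01, -0.01, -0.02, 0.02, -0.0, 1.0]
[-0.01, -0.01, -0.02, 0.02, -0.01, 1.0]
[-0.01, -0.01, -0.02, 0.02, -0.01, 1.0]
```

View pics/s1.png

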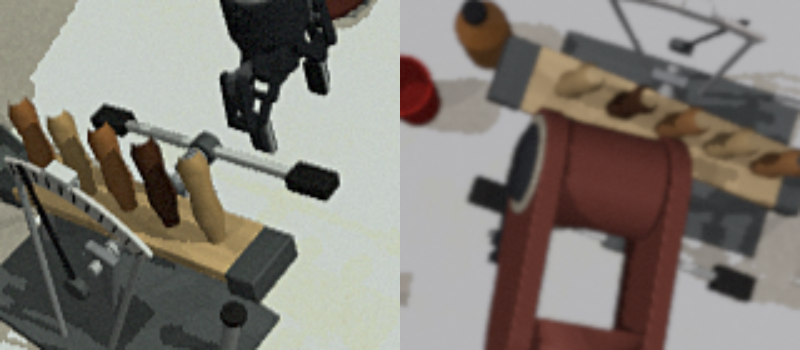

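```bash
python3 -m jog '[[0,0,-0.05,0.06,-0.02,1,1],[0,0,0,0,0,1,1],[0,0,0,0,0,1,1],[0,0,0,0,0,0.05,1]]' | tail -3
python3 - <<'E'
from arm import *
from station import viewer
p,R,o=now(); P,T=pose(-.38); print(o["t"],R.T@(P-p)); 
a=viewer.get_image("scene")["img"][:,:,::-1]
cv2.imwrite("pics/s2.png",cv2.resize(a[160:280,280:440],(800,600)))
E
```

```text
contact_force: [-0.5, 0.2, -0.7]
opening: 0.0855
grip_force: 0.0
4.7 [-0.00273972  0.00249706 -0.00296553]
```

View pics/s2.png

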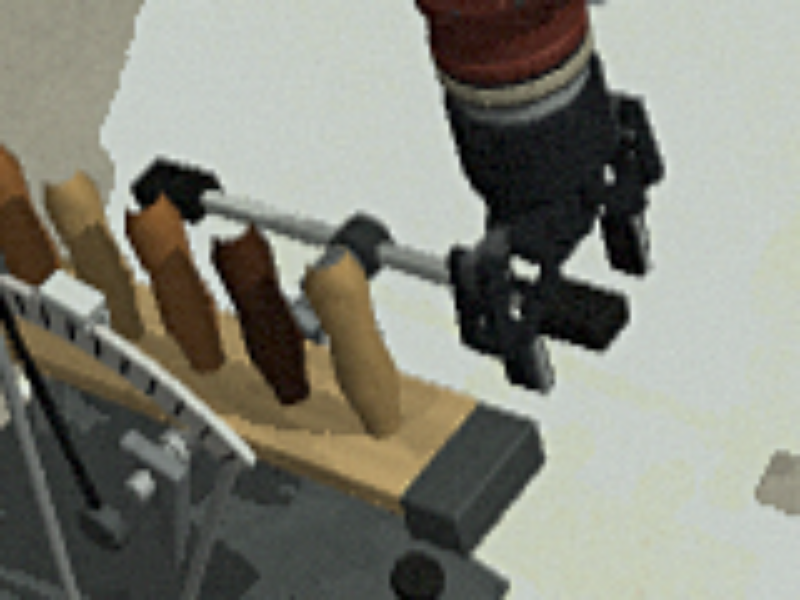

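```bash
python3 -m jog '[[0,0,0,-0.08,0.08,-0.05,0],[0,0,0,0,0,0,-0.4],[0,0,0,0,0,0,-0.4],[0,0,0,0,0,0,-0.4],[0,0,0,0,0,0,-0.6]]' 25
python3 -m jog '[[0,0,0,0,0,0,-0.6],[0,0,0,0,0,0,-0.6],[0,0,0,0,0,0,-0.6]]'
python3 - <<'E'
from arm import *
p,R,o=now(); P,T=pose(-.38); print(o["t"],R.T@(P-p),o["contact_force"],o["wrist_torque"])
E
```

```text
t: 5.38
tool_pos: [0.4911, 0.1987, 0.1943]
tool_rot: [-2.197, -1.828, -0.416]
contact_force: [-15.5, 4.5, 3.4]
opening: 0.0293
grip_force: 31.5
t: 5.75
tool_pos: [0.4911, 0.1987, 0.1944]
tool_rot: [-2.197, -1.828, -0.416]
contact_force: [-14.6, 5.6, 4.0]
opening: 0.0292
grip_force: 31.5
5.75 [-0.00050547  0.00262035 -0.00045006] [-14.56459298   5.5633959    3.95805755] [0.47408833 2.0835069  0.77902808]
```

```bash
python3 -m jog '[[0,0,0,0,-0.08,0,-0.6],[0,0,0,0,0,0,-0.6]]'
python3 - <<'E'
from arm import *
p,R,o=now(); P,T=pose(-.38); print(o["t"],R.T@(P-p),o["contact_force"],o["wrist_torque"],Ro.from_matrix(R.T@T).as_rotvec())
E
```

```text
t: 6.0
tool_pos: [0.491, 0.1984, 0.1952]
tool_rot: [-2.201, -1.829, -0.423]
contact_force: [-5.5, 2.4, 0.9]
opening: 0.0295
grip_force: 30.9
6.0 [-0.00047411  0.00270225  0.00043885] [-5.50266186  2.38593475  0.94908962] [0.33111637 1.23503473 0.68517681] [-0.00762652 -0.00392119  0.00484064]
```

```bash
cat > step.py <<'E'
import sys,json,os
from arm import *
from station import viewer
from scipy.optimize import least_squares,minimize,minimize_scalar
from scipy.ndimage import map_coordinates
REF=cv2.GaussianBlur(cv2.imread("pics/scene0.png").astype(np.float32),(0,0),.7)
Y,Z=np.meshgrid(np.arange(-.16,.16,.002),np.arange(.01,.142,.002)); Y=Y.ravel(); Z=Z.ravel()
def px(r):  # rack plane turned by r (left end down)
    c,s=np.cos(r),np.sin(r)
    return proj("scene",tow(S,np.c_[0*Y,Y*c+Z*s,.16+Z*c-Y*s]))
def samp(im,p): return np.stack([map_coordinates(im[:,:,k],[p[:,1],p[:,0]],order=1) for k in range(3)],1)
T0=samp(REF,px(-.38))
M=cv2.dilate(((T0[:,2]-T0[:,0])>25).reshape(66,-1).astype(np.uint8),np.ones((3,3))).ravel()>0
def rock(img):
    im=cv2.GaussianBlur(img[:,:,::-1].astype(np.float32),(0,0),.7)
    def cost(r):
        c=samp(im,px(r))[M]; return np.minimum(np.abs(c-T0[M]),50).mean()
    g=np.arange(-.42,.4,.01); C=[cost(r) for r in g]; k=int(np.argmin(C))
    return minimize_scalar(cost,bounds=(g[max(k-1,0)]-.005,g[min(k+1,81)]+.005),method="bounded",options=dict(xatol=1e-4)).x,min(C)
def ameas():
    p,R,o=now(); g=p-R[:,2]*HZ; d=np.array(g-[S[0],S[1],0]); c,s=np.cos(S[2]),np.sin(S[2])
    return np.arctan2(.16-d[2],-s*d[0]+c*d[1]),o
def sim(r,v,ts,As,k,ks,dt=.0125):
    "returns r at dt grid; rests at +-.38"
    n=int(round((ts[-1]-ts[0])/dt)); t=ts[0]+dt*np.arange(n+1); a=np.interp(t,ts,As); ad=np.gradient(a,dt) if n else [0]
    out=[r]; vs=[v]
    for i in range(n):
        acc=(.28*k*np.sin(r)+.13*ks*(a[i]-r)-.1*v+.012*(ad[i]-v))/(.032*k); v+=acc*dt; r+=v*dt
        if r<-.38: r=-.38; v=max(v,0)
        out.append(r); vs.append(v)
    return t,np.array(out),np.array(vs)
def main(target,rate,N,look=True):
    a,o=ameas(); t=o["t"]; im=viewer.get_image("scene")["img"]; r,c=rock(im)
    cv2.imwrite("pics/last.png",im[:,:,::-1])
    log=json.load(open("log.json")) if os.path.exists("log.json") else []
    if not log or t>log[-1][0]: log.append([t,a,r]); json.dump(log,open("log.json","w"))
    W=np.array(log)
    T=[];A=[]
    for q in W: T+= [q[0],q[0]+.05]; A+=[q[1]]*2   # holds during the camera call
    T,A=np.array(T[:-1]),np.array(A[:-1])
    free=np.where(W[:,2]>-.365)[0]
    k=ks=1.; v=0.; rr=r
    if len(free) and len(W)>1:
        j=max(free[0]-1,0) if free[-1]-free[0]<9 else free[-1]-9
        w=W[j:]; m=T>=W[j,0]-1e-6
        def res(x):
            tt,R_,_=sim(x[0],x[1],T[m],A[m],x[2],x[3]); return np.r_[(np.interp(w[:,0],tt,R_)-w[:,2])/.004,(x[1]-(w[1,2]-w[0,2])/(w[1,0]-w[0,0]))/.1,(x[2]-1)/.1,(x[3]-1)/.05]
        f=least_squares(res,[w[0,2],(w[1,2]-w[0,2])/(w[1,0]-w[0,0]),1,1],diff_step=1e-4,bounds=([-.45,-2,.75,.8],[.45,2,1.25,1.2]))
        tt,R_,V_=sim(f.x[0],f.x[1],T[m],A[m],*f.x[2:]); rr,v=R_[-1],V_[-1]; k,ks=f.x[2:]
    h=N*.125
    def plan(d):
        ts=[t,t+.05];As=[a,a]
        for x in d: ts+=[ts[-1]+h,ts[-1]+h+.05]; As+=[As[-1]+x*N]*2
        return np.array(ts),np.array(As)
    def ref(tt): return rr+np.clip(target-rr,-1,1)*np.clip(rate*(tt-t)/max(abs(target-rr),1e-6),0,1)
    def J(d):
        ts,As=plan(d); tt,R_,V_=sim(rr,v,ts,As,k,ks,.025); e=R_-ref(tt)
        return 100*np.mean(e**2)+20*e[-1]**2+2*(V_[-1])**2*(1 if target==ref(tt[-1]) else 0)+.3*np.sum(np.square(d))
    d=minimize(J,[.001]*4,method="SLSQP",bounds=[(-.08,.08)]*4,options=dict(eps=1e-4,maxiter=60,ftol=1e-9)).x
    ts,As=plan(d); tt,R_,V_=sim(rr,v,ts,As,k,ks)
    print(f"t {t:.2f} a {a:.3f} r {r:.4f} cost {c:.1f} est r {rr:.3f} v {v:.3f} k {k:.2f} ks {ks:.2f} F {np.round(o['contact_force'],1)}")
    print("pred r",[round(float(np.interp(x,tt,R_)),3) for x in ts[::2]],"a",As[::2].round(3),"d",d.round(4))
    x=d[0]; print(f"ROW x{N}: [0,{-11.46*x:.2f},0,{-(.0187*np.sin(x)+.14*(1-np.cos(x)))/.03:.3f},0,{4.667*x:.3f},-0.6]")
if __name__=="__main__": main(float(sys.argv[1]),float(sys.argv[2]),int(sys.argv[3]))
E
time python3 step.py -.08 .1 4
```

```text
t 6.00 a -0.383 r -0.3807 cost 4.7 est r -0.381 v 0.000 k 1.00 ks 1.00 F [-5.5  2.4  0.9]
pred r [-0.381, -0.38, -0.38, -0.38, -0.38] a [-0.383 -0.383 -0.384 -0.384 -0.384] d [-0. -0. -0. -0.]
ROW x4: [0,0.00,0,0.000,0,-0.000,-0.6]
real	0m1.219s
user	0m1.133s
sys	0m0.087s
```

```bash
python3 -m jog '[[0,-0.92,0,-0.065,-0.04,0.373,-0.6],[0,-0.92,0,-0.065,0,0.373,-0.6],[0,-0.92,0,-0.065,0,0.373,-0.6],[0,-0.92,0,-0.065,0,0.373,-0.6]]' | tail -3
python3 step.py -.08 .1 4
```

```text
contact_force: [-4.1, 1.5, -0.3]
opening: 0.0297
grip_force: 30.7
t 6.55 a -0.062 r -0.3796 cost 5.3 est r -0.380 v 0.000 k 1.00 ks 1.00 F [-4.1  1.5 -0.3]
pred r [-0.38, -0.38, -0.38, -0.38, -0.38] a [-0.062 -0.062 -0.063 -0.063 -0.063] d [-0. -0. -0. -0.]
ROW x4: [0,0.00,0,0.000,0,-0.000,-0.6]
```

Tracks well, forces small. Continue to about a = 0.26, then slower.

```bash
python3 -m jog '[[0,-0.92,0,-0.065,0,0.373,-0.6],[0,-0.92,0,-0.065,0,0.373,-0.6],[0,-0.92,0,-0.065,0,0.373,-0.6],[0,-0.92,0,-0.065,0,0.373,-0.6]]' | tail -3
python3 step.py -.08 .1 4
```

```text
contact_force: [-4.4, 2.4, -1.9]
opening: 0.0296
grip_force: 30.7
t 7.10 a 0.260 r -0.3834 cost 6.8 est r -0.383 v 0.000 k 1.00 ks 1.00 F [-4.4  2.4 -1.9]
pred r [-0.383, -0.38, -0.38, -0.38, -0.38] a [0.26  0.259 0.259 0.259 0.259] d [-0. -0. -0. -0.]
ROW x4: [0,0.00,0,0.000,0,-0.000,-0.6]
```

```bash
python3 -m jog '[[0,-0.46,0,-0.03,0,0.187,-0.6],[0,-0.46,0,-0.03,0,0.187,-0.6],[0,-0.46,0,-0.03,0,0.187,-0.6]]' | tail -3
python3 step.py -.08 .1 4
```

```text
contact_force: [-4.5, 4.6, -1.5]
opening: 0.0295
grip_force: 30.8
t 7.53 a 0.379 r -0.3833 cost 7.2 est r -0.383 v 0.000 k 1.00 ks 1.00 F [-4.5  4.6 -1.5]
pred r [-0.383, -0.38, -0.38, -0.38, -0.38] a [0.379 0.379 0.378 0.378 0.378] d [-0. -0. -0. -0.]
ROW x4: [0,0.00,0,0.000,0,-0.000,-0.6]
```

```bash
python3 -m jog '[[0,-0.46,0,-0.03,0,0.187,-0.6],[0,-0.46,0,-0.03,0,0.187,-0.6],[0,0,0,0,0,0,-0.6]]' | tail -3
python3 step.py -.08 .1 4
```

```text
contact_force: [-4.6, 5.5, -1.5]
opening: 0.0293
grip_force: 30.8
t 7.95 a 0.462 r -0.3801 cost 7.7 est r -0.380 v 0.000 k 1.00 ks 1.00 F [-4.6  5.5 -1.5]
pred r [-0.38, -0.345, -0.271, -0.221, -0.164] a [0.462 0.561 0.361 0.368 0.251] d [ 0.0248 -0.05    0.0018 -0.0293]
ROW x4: [0,-0.28,0,-0.017,0,0.116,-0.6]
```

```bash
python3 -m jog '[[0,-0.46,0,-0.03,0,0.187,-0.6],[0,0,0,0,0,0,-0.6]]' | tail -3
python3 step.py -.08 .1 4
```

```text
contact_force: [-5.8, 5.0, -2.7]
opening: 0.0295
grip_force: 30.8
t 8.25 a 0.501 r -0.3746 cost 8.0 est r -0.375 v 0.000 k 1.00 ks 1.00 F [-5.8  5.  -2.7]
pred r [-0.375, -0.336, -0.268, -0.216, -0.162] a [0.501 0.52  0.38  0.339 0.276] d [ 0.0048 -0.0351 -0.0102 -0.0158]
ROW x4: [0,-0.06,0,-0.003,0,0.022,-0.6]
```

```bash
python3 -m jog '[[0,-0.1,0,-0.005,0,0.04,-0.6],[0,-0.1,0,-0.005,0,0.04,-0.6],[0,0,0,0,0,0,-0.6]]' | tail -3
python3 step.py -.08 .1 3
```

```text
contact_force: [-5.5, 5.9, -2.8]
opening: 0.0293
grip_force: 30.8
t 8.68 a 0.516 r -0.3470 cost 9.2 est r -0.347 v 0.092 k 1.02 ks 0.99 F [-5.5  5.9 -2.8]
pred r [-0.347, -0.305, -0.264, -0.221, -0.178] a [0.516 0.443 0.417 0.353 0.321] d [-0.0246 -0.0084 -0.0215 -0.0107]
ROW x3: [0,0.28,0,0.014,0,-0.115,-0.6]
```

```bash
python3 -m jog '[[0,0.28,0,0.014,0,-0.115,-0.6],[0,0.28,0,0.014,0,-0.115,-0.6],[0,0.28,0,0.014,0,-0.115,-0.6]]' | tail -3
python3 step.py -.08 .1 3
```

```text
contact_force: [-5.0, 5.6, -2.6]
opening: 0.0295
grip_force: 30.7
t 9.10 a 0.441 r -0.3046 cost 10.3 est r -0.305 v 0.093 k 1.02 ks 0.99 F [-5.   5.6 -2.6]
pred r [-0.305, -0.264, -0.221, -0.177, -0.135] a [0.441 0.413 0.361 0.305 0.261] d [-0.0093 -0.0174 -0.0186 -0.0145]
ROW x3: [0,0.11,0,0.006,0,-0.043,-0.6]
```

Prediction was exact. Continue.

```bash
python3 -m jog '[[0,0.11,0,0.006,0,-0.043,-0.6],[0,0.11,0,0.006,0,-0.043,-0.6],[0,0.11,0,0.006,0,-0.043,-0.6]]' | tail -3
python3 step.py -.08 .1 4
```

```text
contact_force: [-6.2, 4.8, -1.3]
opening: 0.0295
grip_force: 30.8
t 9.53 a 0.413 r -0.2669 cost 12.3 est r -0.267 v 0.094 k 1.02 ks 0.99 F [-6.2  4.8 -1.3]
pred r [-0.267, -0.215, -0.16, -0.102, -0.078] a [0.413 0.34  0.316 0.184 0.051] d [-0.0183 -0.006  -0.0331 -0.0331]
ROW x4: [0,0.21,0,0.011,0,-0.086,-0.6]
```

```bash
python3 -m jog '[[0,0.21,0,0.011,0,-0.086,-0.6],[0,0.21,0,0.011,0,-0.086,-0.6],[0,0.21,0,0.011,0,-0.086,-0.6],[0,0.21,0,0.011,0,-0.086,-0.6]]' | tail -3
python3 step.py -.08 .1 4
```

```text
contact_force: [-6.0, 5.6, -3.3]
opening: 0.0298
grip_force: 30.7
t 10.07 a 0.339 r -0.2060 cost 14.7 est r -0.207 v 0.099 k 1.02 ks 1.00 F [-6.   5.6 -3.3]
pred r [-0.207, -0.154, -0.104, -0.076, -0.08] a [0.339 0.268 0.203 0.054 0.114] d [-0.0176 -0.0164 -0.0373  0.0151]
ROW x4: [0,0.20,0,0.010,0,-0.082,-0.6]
```

```bash
python3 -m jog '[[0,0.2,0,0.01,0,-0.082,-0.6],[0,0.2,0,0.01,0,-0.082,-0.6],[0,0.2,0,0.01,0,-0.082,-0.6],[0,0.2,0,0.01,0,-0.082,-0.6]]' | tail -3
python3 step.py -.08 .1 4
```

```text
contact_force: [-4.6, 5.8, -2.1]
opening: 0.0295
grip_force: 30.7
t 10.62 a 0.268 r -0.1543 cost 17.2 est r -0.154 v 0.091 k 1.02 ks 1.00 F [-4.6  5.8 -2.1]
pred r [-0.154, -0.107, -0.08, -0.081, -0.079] a [0.268 0.195 0.073 0.108 0.091] d [-0.0184 -0.0304  0.0086 -0.0042]
ROW x4: [0,0.21,0,0.011,0,-0.086,-0.6]
```

```bash
python3 -m jog '[[0,0.21,0,0.011,0,-0.086,-0.6],[0,0.21,0,0.011,0,-0.086,-0.6],[0,0.21,0,0.011,0,-0.086,-0.6],[0,0.21,0,0.011,0,-0.086,-0.6]]' | tail -3
python3 step.py -.08 .1 4
```

```text
contact_force: [-4.4, 4.5, -1.7]
opening: 0.0297
grip_force: 30.7
t 11.18 a 0.194 r -0.0981 cost 19.7 est r -0.100 v 0.084 k 1.03 ks 1.01 F [-4.4  4.5 -1.7]
pred r [-0.1, -0.076, -0.088, -0.078, -0.078] a [0.194 0.024 0.148 0.085 0.098] d [-0.0427  0.031  -0.0157  0.0034]
ROW x4: [0,0.49,0,0.022,0,-0.199,-0.6]
```

```bash
python3 -m jog '[[0,0.46,0,0.022,0,-0.187,-0.6],[0,0.46,0,0.022,0,-0.187,-0.6],[0,0.46,0,0.022,0,-0.187,-0.6],[0,0.3,0,0.014,0,-0.12,-0.6]]' | tail -3
python3 step.py -.08 .1 4; python3 - <<'E'
import cv2,numpy as np
a=cv2.imread("pics/last.png"); cv2.imwrite("pics/hold1.png",cv2.resize(a[200:275,260:360],(800,600),interpolation=cv2.INTER_NEAREST))
E
```

```text
contact_force: [-5.7, 5.5, -1.0]
opening: 0.0298
grip_force: 30.7
t 11.72 a 0.047 r -0.0382 cost 20.8 est r -0.046 v 0.029 k 1.09 ks 1.06 F [-5.7  5.5 -1. ]
pred r [-0.046, -0.058, -0.09, -0.077, -0.077] a [ 0.047 -0.045  0.175  0.077  0.104] d [-0.0228  0.0548 -0.0244  0.0067]
ROW x4: [0,0.26,0,0.013,0,-0.106,-0.6]
```

View pics/hold1.png

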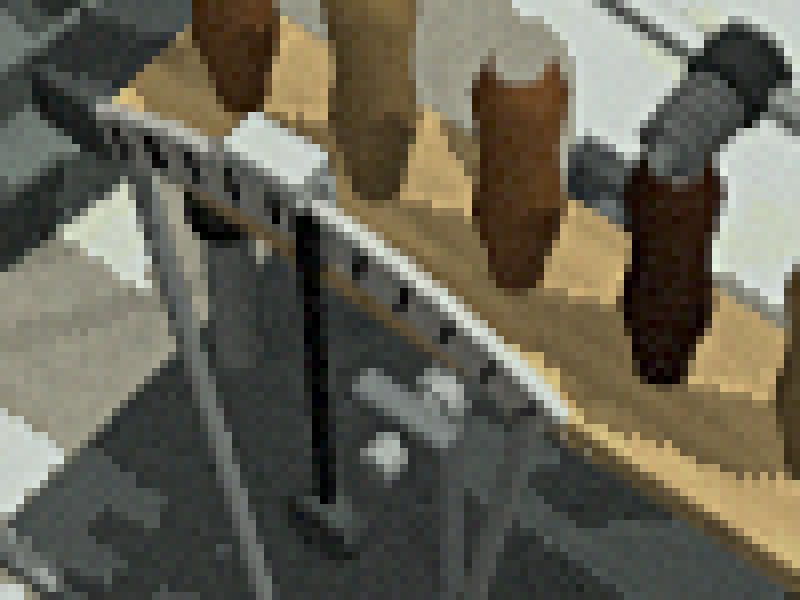

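```bash
python3 step.py -.115 .1 3
python3 - <<'E'
from arm import *
from station import viewer
b=viewer.get_image("top")["img"][:,:,::-1]; cv2.imwrite("pics/top2.png",b)
cv2.imwrite("pics/top2c.png",cv2.resize(b[165:315,235:435],(800,600),interpolation=cv2.INTER_CUBIC))
for r in (-.12,-.08,-.04,0,.04): print(r,(proj("scene",tow(S,[tip(r),[.098,0,.16]]))-[260,200])*8)
E
```

```text
t 11.78 a 0.044 r -0.0334 cost 21.0 est r -0.040 v 0.029 k 1.10 ks 1.08 F [-5.7  6.5 -1.6]
pred r [-0.04, -0.054, -0.108, -0.122, -0.111] a [ 0.044 -0.128  0.112  0.208  0.118] d [-0.0571  0.08    0.0318 -0.0298]
ROW x3: [0,0.65,0,0.028,0,-0.266,-0.6]
-0.12 [[239.82302888 174.52187614]
 [315.85478816 514.32005834]]
-0.08 [[258.16566132 185.4923825 ]
 [315.85478816 514.32005834]]
-0.04 [[276.71527514 197.12294469]
 [315.85478816 514.32005834]]
0 [[295.43146442 209.39248067]
 [315.85478816 514.32005834]]
0.04 [[314.27276449 222.27771108]
 [315.85478816 514.32005834]]
```

View pics/top2c.png

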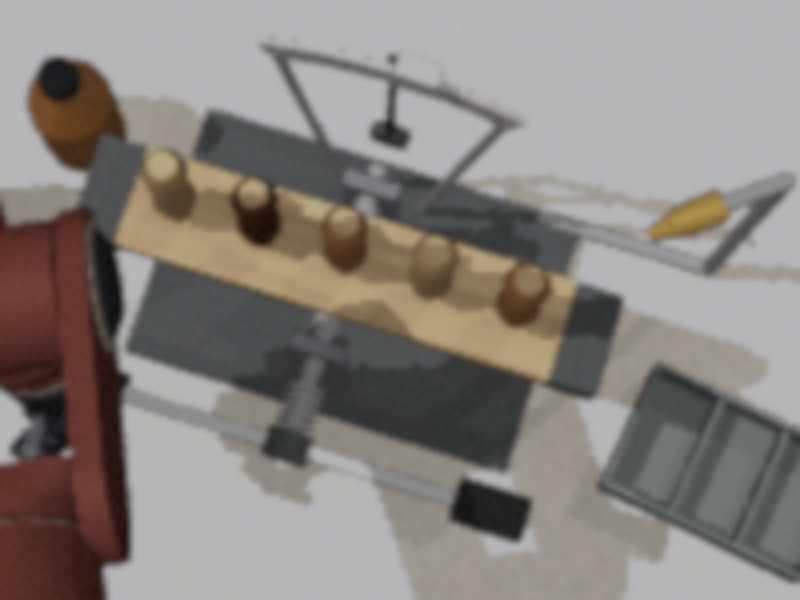

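```bash
python3 - <<'E'
import json
l=json.load(open("log.json")); l=[[t,a,-.38+1.1*(r+.38)] for t,a,r in l]; json.dump(l,open("log.json","w"))
s=open("step.py").read().replace("r,c=rock(im)","r,c=rock(im); r=-.38+1.1*(r+.38)"); open("step.py","w").write(s)
E
python3 step.py -.092 .1 3
```

```text
t 11.88 a 0.047 r 0.0843 cost 21.2 est r 0.036 v 0.106 k 1.18 ks 1.13 F [-4.4  5.2 -2. ]
pred r [0.036, 0.06, 0.015, -0.065, -0.101] a [ 0.047 -0.193 -0.242 -0.002  0.229] d [-0.08   -0.0164  0.08    0.077 ]
ROW x3: [0,0.92,0,0.035,0,-0.373,-0.6]
```

```bash
cat > ptr.py <<'E'
from arm import *
from scipy.ndimage import map_coordinates
U=np.linspace(.05,.168,60)
def prof(img,g=np.arange(-.45,.25,.004)):
    gr=cv2.GaussianBlur(cv2.cvtColor(img,cv2.COLOR_BGR2GRAY).astype(np.float32),(0,0),.6)
    f=lambda r,du: map_coordinates(gr,(proj("scene",tow(S,np.c_[0*U+.098,U*np.sin(r)+du,.16+U*np.cos(r)])))[:,::-1].T,order=1)
    s=[np.mean(np.clip(f(r,0)-.5*(f(r,.010)+f(r,-.010)),-60,60)) for r in g]
    return g,np.array(s)
def ptr(img):
    g,s=prof(img); k=int(np.argmin(s)); k=min(max(k,2),len(g)-3); c=np.polyfit(g[k-2:k+3]-g[k],s[k-2:k+3],2)
    return g[k]-c[1]/2/c[0],s[k]
E
python3 - <<'E'
from ptr import *
import step
for f in ("scene0","last"):
    im=cv2.imread(f"pics/{f}.png"); print(f,ptr(im)); g,s=prof(im); print(np.c_[g,s][np.argsort(s)[:8]].round(3).tolist())
    b=cv2.GaussianBlur(im.astype(np.float32),(0,0),.7)
    print([(round(r,2),round(float(np.minimum(np.abs(step.samp(b,step.px(r))[step.M]-step.T0[step.M]),50).mean()),1)) for r in np.arange(-.1,.1,.02)])
E
```

```text
scene0 (np.float64(-0.3509321203645823), np.float32(-49.626797))
[[-0.35, -49.627], [-0.354, -49.397], [-0.346, -49.272], [-0.358, -48.934], [-0.342, -48.483], [-0.362, -47.811], [-0.338, -46.815], [-0.366, -46.212]]
[(np.float64(-0.1), 31.7), (np.float64(-0.08), 32.5), (np.float64(-0.06), 33.2), (np.float64(-0.04), 33.8), (np.float64(-0.02), 34.3), (np.float64(0.0), 34.7), (np.float64(0.02), 35.2), (np.float64(0.04), 35.5), (np.float64(0.06), 35.7), (np.float64(0.08), 35.8)]
last (np.float64(0.03273976121380431), np.float32(-44.767612))
[[0.034, -44.768], [0.03, -44.747], [0.038, -44.124], [0.026, -43.874], [0.042, -43.25], [0.022, -42.457], [0.046, -40.705], [0.018, -40.679]]
[(np.float64(-0.1), 25.7), (np.float64(-0.08), 24.4), (np.float64(-0.06), 23.2), (np.float64(-0.04), 21.7), (np.float64(-0.02), 21.3), (np.float64(0.0), 21.4), (np.float64(0.02), 21.3), (np.float64(0.04), 21.2), (np.float64(0.06), 21.4), (np.float64(0.08), 22.1)]
```

```bash
python3 - <<'E'
from ptr import *
import json
im=cv2.imread("pics/last.png"); h=cv2.imread("pics/hold1.png")[4::8,4::8]; im2=im.copy(); im2[200:275,260:360]=h
r1=ptr(im2)[0]-.029; r2=ptr(im)[0]-.029; l=json.load(open("log.json")); print(l[-4:],r1,r2)
json.dump([[l[-3][0],l[-3][1],r1],[l[-1][0],l[-1][1],r2]],open("log.json","w"))
s=open("step.py").read().replace("r,c=rock(im); r=-.38+1.1*(r+.38)","r,c=ptr(im[:,:,::-1].copy()); r-=.029").replace("from arm import *","from ptr import *"); open("step.py","w").write(s)
E
python3 step.py -.085 .1 3
```

```text
[[11.175, 0.1944279176079656, -0.06988193915898239], [11.725, 0.046569204482778744, -0.003996136330911726], [11.775, 0.04350420998440692, 0.0013105564406318826], [11.875, 0.046800054966020944, 0.08429097166867261]] -0.0045572961436201286 0.0037397612138043053
t 11.93 a 0.047 r 0.0062 cost -45.4 est r 0.006 v 0.055 k 1.00 ks 1.00 F [-5.   5.  -1.3]
pred r [0.006, 0.004, -0.055, -0.091, -0.083] a [ 0.047 -0.193 -0.062  0.178  0.086] d [-0.08    0.0435  0.08   -0.0307]
ROW x3: [0,0.92,0,0.035,0,-0.373,-0.6]
```

```bash
python3 -m jog '[[0,0.92,0,0.035,0,-0.373,-0.6],[0,0.92,0,0.035,0,-0.373,-0.6],[0,0.92,0,0.035,0,-0.373,-0.6]]' | tail -3
python3 step.py -.085 .1 3
```

```text
contact_force: [-5.8, 3.6, -0.4]
opening: 0.0298
grip_force: 30.7
t 12.35 a -0.196 r 0.0237 cost -47.6 est r 0.020 v -0.077 k 1.07 ks 1.00 F [-5.8  3.6 -0.4]
pred r [0.02, -0.025, -0.065, -0.085, -0.082] a [-0.196 -0.055  0.021  0.149  0.108] d [ 0.047   0.0253  0.0427 -0.0138]
ROW x3: [0,-0.54,0,-0.034,0,0.219,-0.6]
```

```bash
python3 -m jog '[[0,-0.54,0,-0.034,0,0.219,-0.6],[0,-0.54,0,-0.034,0,0.219,-0.6],[0,-0.54,0,-0.034,0,0.219,-0.6]]' | tail -3
python3 step.py -.085 .1 3
```

```text
contact_force: [-6.1, 4.3, 0.1]
opening: 0.0295
grip_force: 30.7
t 12.78 a -0.050 r -0.0105 cost -46.8 est r -0.013 v -0.082 k 1.15 ks 0.97 F [-6.1  4.3  0.1]
pred r [-0.013, -0.051, -0.085, -0.087, -0.086] a [-0.05  -0.045  0.162  0.144  0.129] d [ 0.0018  0.0688 -0.006  -0.0048]
ROW x3: [0,-0.02,0,-0.001,0,0.008,-0.6]
```

```bash
python3 -m jog '[[0,-0.02,0,-0.001,0,0.008,-0.6],[0,-0.02,0,-0.001,0,0.008,-0.6],[0,-0.02,0,-0.001,0,0.008,-0.6]]' | tail -3
python3 step.py -.085 .1 3
```

```text
contact_force: [-5.9, 4.0, 0.6]
opening: 0.0291
grip_force: 30.7
t 13.20 a -0.046 r -0.0426 cost -44.9 est r -0.045 v -0.097 k 1.16 ks 0.95 F [-5.9  4.   0.6]
pred r [-0.045, -0.08, -0.089, -0.085, -0.086] a [-0.046  0.12   0.172  0.131  0.135] d [ 0.0553  0.0171 -0.0135  0.0012]
ROW x3: [0,-0.63,0,-0.042,0,0.258,-0.6]
```

```bash
python3 -m jog '[[0,-0.63,0,-0.042,0,0.258,-0.6],[0,-0.63,0,-0.042,0,0.258,-0.6],[0,-0.63,0,-0.042,0,0.258,-0.6]]' | tail -3
python3 step.py -.085 .1 3;  python3 - <<'E'
import cv2,numpy as np
a=cv2.imread("pics/last.png"); cv2.imwrite("pics/hold2.png",cv2.resize(a[208:248,270:323],(795,600),interpolation=cv2.INTER_NEAREST))
E
```

```text
contact_force: [-6.3, 3.9, -1.1]
opening: 0.0288
grip_force: 30.8
t 13.62 a 0.122 r -0.0663 cost -45.3 est r -0.070 v -0.029 k 1.11 ks 0.93 F [-6.3  3.9 -1.1]
pred r [-0.07, -0.08, -0.089, -0.086, -0.087] a [0.122 0.08  0.168 0.133 0.132] d [-0.0141  0.0293 -0.0116 -0.0002]
ROW x3: [0,0.16,0,0.008,0,-0.066,-0.6]
```

View pics/hold2.png

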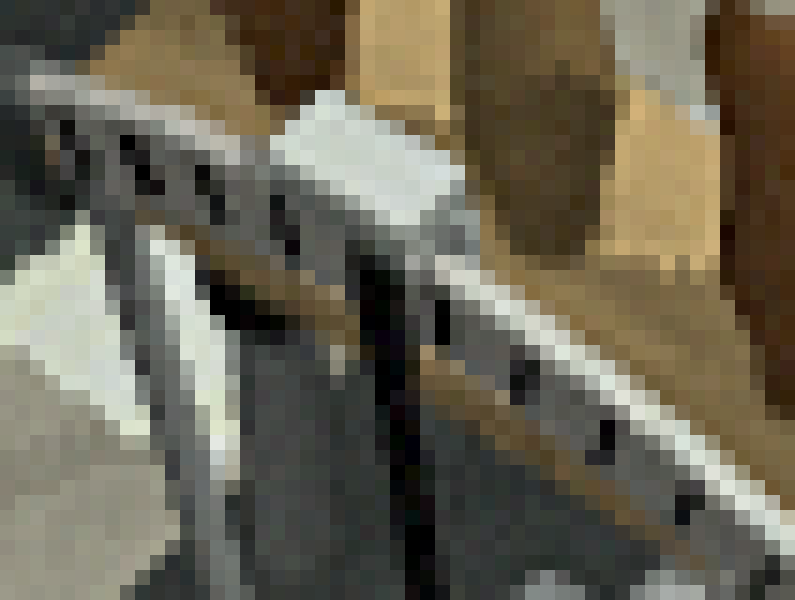

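```bash
python3 -m jog '[[0,0.13,0,0.006,0,-0.05,-0.6],[0,0.13,0,0.006,0,-0.05,-0.6],[0,0.13,0,0.006,0,-0.05,-0.6]]' | tail -3
python3 step.py -.09 .1 4
```

```text
contact_force: [-5.9, 4.7, 0.9]
opening: 0.0298
grip_force: 30.8
t 14.05 a 0.088 r -0.0481 cost -44.4 est r -0.055 v 0.019 k 0.96 ks 0.93 F [-5.9  4.7  0.9]
pred r [-0.055, -0.067, -0.1, -0.088, -0.09] a [ 0.088 -0.051  0.191  0.089  0.121] d [-0.0349  0.0605 -0.0255  0.008 ]
ROW x4: [0,0.40,0,0.019,0,-0.163,-0.6]
```

```bash
sed -i 's/def sim(r,v,ts,As,k,ks,dt=.0125)/def sim(r,v,ts,As,k,ks,b=0.,dt=.0125)/; s/acc=(.28\*k\*np.sin(r)/acc=(b+.28*k*np.sin(r)/; s/T\[m\],A\[m\],x\[2\],x\[3\])/T[m],A[m],*x[2:])/; s#(x\[3\]-1)/.05\]#(x[3]-1)/.05,x[4]/.006]#; s#/(w\[1,0\]-w\[0,0\]),1,1\],diff_step#/(w[1,0]-w[0,0]),1,1,1e-4],diff_step#; s/\[-.45,-2,.75,.8\],\[.45,2,1.25,1.2\]/[-.45,-2,.75,.8,-.03],[.45,2,1.25,1.2,.03]/; s/k=ks=1.; v=0.; rr=r/k=ks=1.; b=v=0.; rr=r/; s/k,ks=f.x\[2:\]/k,ks,b=f.x[2:]/; s/As,k,ks,.025)/As,k,ks,b,.025)/; s/ts,As,k,ks)$/ts,As,k,ks,b)/; s/ks {ks:.2f} F/ks {ks:.2f} b {b:.4f} F/' step.py
python3 step.py -.09 .1 3; cat log.json
```

```text
t 14.10 a 0.087 r -0.0465 cost -43.8 est r -0.047 v 0.044 k 1.07 ks 1.01 b 0.0026 F [-7.   5.9  0.3]
pred r [-0.047, -0.05, -0.091, -0.095, -0.088] a [ 0.087 -0.133  0.107  0.138  0.081] d [-0.0733  0.08    0.0105 -0.019 ]
ROW x3: [0,0.84,0,0.033,0,-0.342,-0.6]
[[11.725, 0.046569204482778744, -0.0045572961436201286], [11.875, 0.046800054966020944, 0.0037397612138043053], [11.925, 0.04745449380222546, 0.00615006950143537], [12.35, -0.1955707117342888, 0.023680838823026528], [12.775, -0.05032768688696382, -0.010481203186303224], [13.2, -0.04558385816994466, -0.042593223286131875], [13.625, 0.12215113022211144, -0.06628084797150854], [14.05, 0.08839717285488219, -0.04806221923787736], [14.1, 0.08680210573042593, -0.04651396581868801]]
```

```bash
python3 -m jog '[[0,0.75,0,0.03,0,-0.303,-0.6],[0,0.75,0,0.03,0,-0.303,-0.6],[0,0.75,0,0.03,0,-0.303,-0.6]]' | tail -3
python3 step.py -.09 .08 3
```

```text
contact_force: [-6.4, 3.9, 0.9]
opening: 0.0295
grip_force: 30.8
t 14.53 a -0.110 r -0.0432 cost -46.6 est r -0.044 v -0.075 k 1.06 ks 1.02 b 0.0027 F [-6.4  3.9  0.9]
pred r [-0.044, -0.08, -0.092, -0.089, -0.089] a [-0.11   0.059  0.12   0.087  0.09 ] d [ 0.0562  0.0206 -0.011   0.001 ]
ROW x3: [0,-0.64,0,-0.042,0,0.262,-0.6]
```

```bash
python3 -m jog '[[0,-0.64,0,-0.042,0,0.262,-0.6],[0,-0.64,0,-0.042,0,0.262,-0.6],[0,-0.64,0,-0.042,0,0.262,-0.6]]' | tail -3
python3 step.py -.09 .08 3
```

```text
contact_force: [-6.3, 4.0, -0.5]
opening: 0.0296
grip_force: 30.8
t 14.95 a 0.063 r -0.0792 cost -45.4 est r -0.080 v -0.051 k 1.03 ks 1.02 b 0.0023 F [-6.3  4.  -0.5]
pred r [-0.08, -0.092, -0.092, -0.091, -0.092] a [0.063 0.096 0.1   0.083 0.093] d [ 0.0109  0.0014 -0.0055  0.0031]
ROW x3: [0,-0.13,0,-0.007,0,0.051,-0.6]
```

Prediction matches now. Hold phase begins (t ≈ 15).

```bash
python3 -m jog '[[0,-0.13,0,-0.007,0,0.051,-0.6],[0,-0.13,0,-0.007,0,0.051,-0.6],[0,-0.13,0,-0.007,0,0.051,-0.6]]' | tail -3
python3 step.py -.09 .08 4
```

```text
contact_force: [-7.3, 4.7, 0.6]
opening: 0.0296
grip_force: 30.8
t 15.38 a 0.096 r -0.0891 cost -46.6 est r -0.090 v -0.005 k 1.02 ks 1.02 b 0.0022 F [-7.3  4.7  0.6]
pred r [-0.09, -0.09, -0.091, -0.092, -0.092] a [0.096 0.082 0.087 0.088 0.091] d [-0.0035  0.0011  0.0004  0.0008]
ROW x4: [0,0.04,0,0.002,0,-0.016,-0.6]
```

```bash
python3 -m jog '[[0,0.04,0,0.002,0,-0.016,-0.6],[0,0.04,0,0.002,0,-0.016,-0.6],[0,0.04,0,0.002,0,-0.016,-0.6],[0,0.04,0,0.002,0,-0.016,-0.6]]' | tail -3
python3 step.py -.09 .08 5; cp pics/last.png pics/h3f.png;  python3 - <<'E'
import cv2,numpy as np
a=cv2.imread("pics/last.png"); cv2.imwrite("pics/hold3.png",cv2.resize(a[208:248,270:323],(795,600),interpolation=cv2.INTER_NEAREST))
E
```

```text
contact_force: [-7.5, 4.6, 0.9]
opening: 0.0293
grip_force: 30.8
t 15.93 a 0.082 r -0.0950 cost -47.1 est r -0.094 v -0.008 k 1.02 ks 1.02 b 0.0021 F [-7.5  4.6  0.9]
pred r [-0.094, -0.097, -0.092, -0.089, -0.091] a [0.082 0.107 0.097 0.087 0.077] d [ 0.0049 -0.0019 -0.0021 -0.0019]
ROW x5: [0,-0.06,0,-0.003,0,0.023,-0.6]
```

View pics/hold3.png

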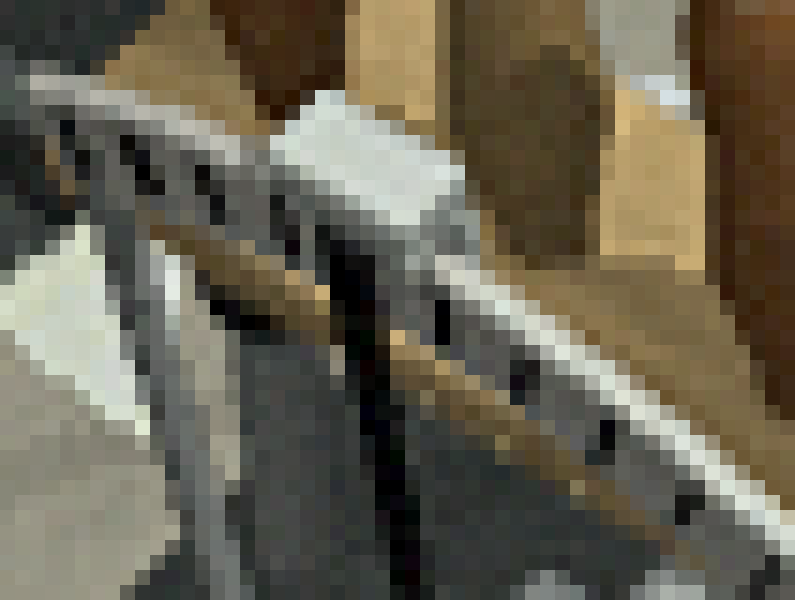

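```bash
python3 -m jog '[[0,-0.02,0,-0.001,0,0.008,-0.6],[0,-0.02,0,-0.001,0,0.008,-0.6],[0,-0.02,0,-0.001,0,0.008,-0.6],[0,-0.02,0,-0.001,0,0.008,-0.6]]' | tail -3
python3 step.py -.087 .08 4
```

```text
contact_force: [-6.3, 5.6, 0.2]
opening: 0.0293
grip_force: 30.8
t 16.48 a 0.089 r -0.1120 cost -45.6 est r -0.110 v -0.028 k 1.07 ks 0.99 b 0.0032 F [-6.3  5.6  0.2]
pred r [-0.11, -0.11, -0.086, -0.091, -0.089] a [0.089 0.212 0.049 0.114 0.081] d [ 0.0309 -0.041   0.0163 -0.0081]
ROW x4: [0,-0.35,0,-0.021,0,0.144,-0.6]
```

```bash
python3 -m jog '[[0,-0.44,0,-0.026,0,0.18,-0.6],[0,-0.44,0,-0.026,0,0.18,-0.6],[0,-0.44,0,-0.026,0,0.18,-0.6]]' | tail -3
python3 step.py -.087 .06 3
```

```text
contact_force: [-6.7, 4.9, 0.8]
opening: 0.0293
grip_force: 30.9
t 16.90 a 0.207 r -0.1132 cost -47.7 est r -0.113 v 0.039 k 1.07 ks 0.99 b 0.0033 F [-6.7  4.9  0.8]
pred r [-0.113, -0.094, -0.088, -0.087, -0.089] a [0.207 0.109 0.087 0.087 0.092] d [-0.0325 -0.0072 -0.0002  0.0016]
ROW x3: [0,0.37,0,0.018,0,-0.152,-0.6]
```

```bash
python3 -m jog '[[0,0.35,0,0.017,0,-0.143,-0.6],[0,0.35,0,0.017,0,-0.143,-0.6],[0,0.35,0,0.017,0,-0.143,-0.6]]' | tail -3
python3 step.py -.087 .06 3
```

```text
contact_force: [-6.8, 5.0, 0.5]
opening: 0.0296
grip_force: 30.9
t 17.32 a 0.113 r -0.1004 cost -46.7 est r -0.099 v 0.022 k 1.07 ks 0.98 b 0.0032 F [-6.8  5.   0.5]
pred r [-0.099, -0.092, -0.087, -0.087, -0.087] a [0.113 0.116 0.093 0.089 0.097] d [ 0.0009 -0.0075 -0.0013  0.0025]
ROW x3: [0,-0.01,0,-0.001,0,0.004,-0.6]
```

```bash
python3 -m jog '[[0,0,0,0,0,0,-0.6],[0,0,0,0,0,0,-0.6],[0,0,0,0,0,0,-0.6]]' | tail -3
python3 step.py -.087 .06 3
```

```text
contact_force: [-7.0, 4.7, -0.3]
opening: 0.0295
grip_force: 30.9
t 17.75 a 0.114 r -0.0934 cost -46.6 est r -0.093 v 0.012 k 1.05 ks 0.97 b 0.0027 F [-7.   4.7 -0.3]
pred r [-0.093, -0.089, -0.088, -0.087, -0.088] a [0.114 0.098 0.096 0.094 0.092] d [-0.0052 -0.0006 -0.0006 -0.0006]
ROW x3: [0,0.06,0,0.003,0,-0.024,-0.6]
```

```bash
python3 -m jog '[[0,0.06,0,0.003,0,-0.024,-0.6],[0,0.06,0,0.003,0,-0.024,-0.6],[0,0.06,0,0.003,0,-0.024,-0.6]]' | tail -3
python3 step.py -.087 .06 4
```

```text
contact_force: [-5.7, 4.8, 0.6]
opening: 0.0294
grip_force: 30.9
t 18.18 a 0.098 r -0.0953 cost -46.9 est r -0.093 v -0.001 k 1.05 ks 0.97 b 0.0027 F [-5.7  4.8  0.6]
pred r [-0.093, -0.093, -0.088, -0.086, -0.086] a [0.098 0.115 0.105 0.085 0.106] d [ 0.0044 -0.0026 -0.0049  0.0053]
ROW x4: [0,-0.05,0,-0.003,0,0.021,-0.6]
```

```bash
python3 -m jog '[[0,-0.06,0,-0.004,0,0.025,-0.6],[0,-0.06,0,-0.004,0,0.025,-0.6],[0,-0.06,0,-0.004,0,0.025,-0.6],[0,-0.06,0,-0.004,0,0.025,-0.6]]' | tail -3
python3 step.py -.087 .06 4
```

```text
contact_force: [-7.0, 6.3, 0.7]
opening: 0.0295
grip_force: 30.9
t 18.73 a 0.119 r -0.0933 cost -46.7 est r -0.093 v 0.009 k 1.03 ks 0.98 b 0.0016 F [-7.   6.3  0.7]
pred r [-0.093, -0.091, -0.092, -0.086, -0.088] a [0.119 0.084 0.132 0.082 0.101] d [-0.0088  0.0119 -0.0125  0.0049]
ROW x4: [0,0.10,0,0.005,0,-0.041,-0.6]
```

```bash
python3 -m jog '[[0,0.04,0,0.002,0,-0.016,-0.6],[0,0.04,0,0.002,0,-0.016,-0.6],[0,0.04,0,0.002,0,-0.016,-0.6],[0,0.04,0,0.002,0,-0.016,-0.6]]' | tail -3
python3 step.py -.087 .06 4
```

```text
contact_force: [-7.3, 5.0, 0.3]
opening: 0.0293
grip_force: 30.9
t 19.27 a 0.105 r -0.0877 cost -46.7 est r -0.088 v 0.007 k 1.01 ks 0.99 b 0.0008 F [-7.3  5.   0.3]
pred r [-0.088, -0.086, -0.088, -0.088, -0.088] a [0.105 0.092 0.099 0.101 0.103] d [-0.0033  0.0017  0.0005  0.0006]
ROW x4: [0,0.04,0,0.002,0,-0.015,-0.6]
```

```bash
python3 -m jog '[[0,0.04,0,0.002,0,-0.015,-0.6],[0,0.04,0,0.002,0,-0.015,-0.6],[0,0.04,0,0.002,0,-0.015,-0.6],[0,0.04,0,0.002,0,-0.015,-0.6]]' | tail -3
python3 step.py -.087 .06 4
```

```text
contact_force: [-7.2, 5.7, 1.5]
opening: 0.0291
grip_force: 30.9
t 19.82 a 0.092 r -0.0815 cost -46.6 est r -0.083 v 0.002 k 1.03 ks 0.99 b 0.0012 F [-7.2  5.7  1.5]
pred r [-0.083, -0.084, -0.089, -0.089, -0.087] a [0.092 0.079 0.103 0.105 0.098] d [-0.0031  0.006   0.0003 -0.0017]
ROW x4: [0,0.04,0,0.002,0,-0.015,-0.6]
```

```bash
python3 -m jog '[[0,0.05,0,0.002,0,-0.02,-0.6],[0,0.05,0,0.002,0,-0.02,-0.6],[0,0.05,0,0.002,0,-0.02,-0.6],[0,0.05,0,0.002,0,-0.02,-0.6]]' | tail -3
python3 step.py -.087 .06 4
```

```text
contact_force: [-6.3, 5.3, 1.5]
opening: 0.0293
grip_force: 30.9
t 20.38 a 0.074 r -0.0816 cost -46.3 est r -0.082 v -0.011 k 1.03 ks 0.99 b 0.0016 F [-6.3  5.3  1.5]
pred r [-0.082, -0.088, -0.088, -0.087, -0.087] a [0.074 0.1   0.099 0.097 0.095] d [ 0.0066 -0.0003 -0.0006 -0.0004]
ROW x4: [0,-0.08,0,-0.004,0,0.031,-0.6]
```

```bash
python3 -m jog '[[0,-0.08,0,-0.004,0,0.031,-0.6],[0,-0.08,0,-0.004,0,0.031,-0.6],[0,-0.08,0,-0.004,0,0.031,-0.6],[0,-0.08,0,-0.004,0,0.031,-0.6]]' | tail -3
python3 step.py -.087 .06 4
```

```text
contact_force: [-7.5, 4.7, 0.8]
opening: 0.0297
grip_force: 30.9
t 20.93 a 0.102 r -0.0844 cost -46.1 est r -0.085 v 0.001 k 1.04 ks 0.98 b 0.0019 F [-7.5  4.7  0.8]
pred r [-0.085, -0.085, -0.088, -0.089, -0.088] a [0.102 0.082 0.099 0.099 0.098] d [-0.0049  0.0043 -0.0001 -0.0002]
ROW x4: [0,0.06,0,0.003,0,-0.023,-0.6]
```

```bash
python3 -m jog '[[0,0.04,0,0.002,0,-0.018,-0.6],[0,0.04,0,0.002,0,-0.018,-0.6],[0,0.04,0,0.002,0,-0.018,-0.6],[0,0.04,0,0.002,0,-0.018,-0.6]]' | tail -3
python3 step.py -.087 .06 4
```

```text
contact_force: [-7.0, 4.5, 0.6]
opening: 0.0293
grip_force: 30.8
t 21.48 a 0.086 r -0.0810 cost -47.1 est r -0.082 v 0.001 k 1.02 ks 0.99 b 0.0013 F [-7.   4.5  0.6]
pred r [-0.082, -0.084, -0.09, -0.089, -0.087] a [0.086 0.076 0.102 0.102 0.097] d [-0.0026  0.0065 -0.     -0.0013]
ROW x4: [0,0.03,0,0.002,0,-0.012,-0.6]
```

```bash
python3 -m jog '[[0,0.04,0,0.002,0,-0.018,-0.6],[0,0.04,0,0.002,0,-0.018,-0.6],[0,0.04,0,0.002,0,-0.018,-0.6],[0,0.04,0,0.002,0,-0.018,-0.6]]' | tail -3
python3 step.py -.087 .06 5
```

```text
contact_force: [-6.2, 5.3, 0.1]
opening: 0.0294
grip_force: 30.8
t 22.02 a 0.071 r -0.0835 cost -46.3 est r -0.084 v -0.014 k 1.02 ks 0.99 b 0.0012 F [-6.2  5.3  0.1]
pred r [-0.084, -0.095, -0.095, -0.084, -0.09] a [0.071 0.091 0.144 0.064 0.117] d [ 0.0039  0.0106 -0.0159  0.0105]
ROW x5: [0,-0.04,0,-0.002,0,0.018,-0.6]
```

```bash
python3 -m jog '[[0,-0.08,0,-0.004,0,0.031,-0.6],[0,-0.08,0,-0.004,0,0.031,-0.6],[0,-0.08,0,-0.004,0,0.031,-0.6],[0,-0.08,0,-0.004,0,0.031,-0.6]]' | tail -3
python3 step.py -.087 .06 4
```

```text
contact_force: [-5.2, 5.3, -0.1]
opening: 0.0297
grip_force: 30.8
t 22.57 a 0.099 r -0.0882 cost -46.3 est r -0.089 v -0.003 k 1.00 ks 1.00 b 0.0009 F [-5.2  5.3 -0.1]
pred r [-0.089, -0.089, -0.088, -0.087, -0.088] a [0.099 0.097 0.096 0.094 0.092] d [-0.0004 -0.0003 -0.0005 -0.0004]
ROW x4: [0,0.01,0,0.000,0,-0.002,-0.6]
```

```bash
python3 -m jog '[[0,0,0,0,0,0,-0.6],[0,0,0,0,0,0,-0.6],[0,0,0,0,0,0,-0.6],[0,0,0,0,0,0,-0.6]]' | tail -3
python3 step.py -.087 .06 4
```

```text
contact_force: [-5.9, 5.2, -0.2]
opening: 0.0294
grip_force: 30.8
t 23.12 a 0.099 r -0.0888 cost -46.9 est r -0.089 v 0.002 k 1.00 ks 1.00 b 0.0009 F [-5.9  5.2 -0.2]
pred r [-0.089, -0.088, -0.087, -0.087, -0.088] a [0.099 0.094 0.095 0.094 0.094] d [-0.0011  0.0001 -0.0002 -0.    ]
ROW x4: [0,0.01,0,0.001,0,-0.005,-0.6]
```

```bash
python3 -m jog '[[0,0.02,0,0.001,0,-0.008,-0.6],[0,0.02,0,0.001,0,-0.008,-0.6],[0,0,0,0,0,0,-0.6],[0,0,0,0,0,0,-0.6]]' | tail -3
python3 step.py -.37 .07 4
```

```text
contact_force: [-6.3, 5.5, -0.7]
opening: 0.0292
grip_force: 30.8
t 23.68 a 0.095 r -0.0890 cost -46.7 est r -0.088 v 0.000 k 1.00 ks 1.00 b 0.0008 F [-6.3  5.5 -0.7]
pred r [-0.088, -0.113, -0.174, -0.204, -0.239] a [ 0.095 -0.039  0.172  0.154  0.217] d [-0.0334  0.0527 -0.0046  0.0158]
ROW x4: [0,0.38,0,0.018,0,-0.156,-0.6]
```

```bash
python3 -m jog '[[0,0.3,0,0.014,0,-0.124,-0.6],[0,0.3,0,0.014,0,-0.124,-0.6],[0,0.3,0,0.014,0,-0.124,-0.6],[0,0.3,0,0.014,0,-0.124,-0.6]]' | tail -3
python3 step.py -.37 .07 4
```

```text
contact_force: [-6.9, 5.1, -0.1]
opening: 0.0296
grip_force: 30.7
t 24.23 a -0.012 r -0.1056 cost -45.8 est r -0.106 v -0.092 k 1.00 ks 1.00 b 0.0009 F [-6.9  5.1 -0.1]
pred r [-0.106, -0.155, -0.183, -0.222, -0.258] a [-0.012  0.15   0.121  0.198  0.2  ] d [ 0.0407 -0.0073  0.0191  0.0007]
ROW x4: [0,-0.47,0,-0.029,0,0.190,-0.6]
```

```bash
python3 -m jog '[[0,-0.47,0,-0.029,0,0.19,-0.6],[0,-0.47,0,-0.029,0,0.19,-0.6],[0,-0.47,0,-0.029,0,0.19,-0.6],[0,-0.47,0,-0.029,0,0.19,-0.6]]' | tail -3
python3 step.py -.37 .07 4
```

```text
contact_force: [-5.7, 5.5, -0.5]
opening: 0.0293
grip_force: 30.7
t 24.77 a 0.154 r -0.1654 cost -46.7 est r -0.163 v -0.064 k 1.05 ks 1.01 b 0.0017 F [-5.7  5.5 -0.5]
pred r [-0.163, -0.198, -0.242, -0.278, -0.319] a [0.154 0.141 0.226 0.257 0.29 ] d [-0.0033  0.0214  0.0077  0.0082]
ROW x4: [0,0.04,0,0.002,0,-0.016,-0.6]
```

```bash
python3 -m jog '[[0,-0.06,0,-0.003,0,0.023,-0.6],[0,-0.06,0,-0.003,0,0.023,-0.6],[0,-0.06,0,-0.003,0,0.023,-0.6]]' | tail -3
python3 step.py -.37 .06 3
```

```text
contact_force: [-5.6, 4.8, -0.6]
opening: 0.0293
grip_force: 30.8
t 25.20 a 0.169 r -0.1848 cost -48.0 est r -0.185 v -0.048 k 1.04 ks 1.01 b 0.0015 F [-5.6  4.8 -0.6]
pred r [-0.185, -0.209, -0.238, -0.262, -0.287] a [0.169 0.164 0.228 0.25  0.27 ] d [-0.0015  0.0211  0.0074  0.0069]
ROW x3: [0,0.02,0,0.001,0,-0.007,-0.6]
```

```bash
python3 -m jog '[[0,0,0,0,0,0,-0.6],[0,0,0,0,0,0,-0.6],[0,-0.06,0,-0.003,0,0.023,-0.6]]' | tail -3
python3 step.py -.37 .06 3
```

```text
contact_force: [-5.9, 4.6, -0.4]
opening: 0.0293
grip_force: 30.7
t 25.62 a 0.173 r -0.2071 cost -47.8 est r -0.207 v -0.060 k 1.03 ks 1.01 b 0.0013 F [-5.9  4.6 -0.4]
pred r [-0.207, -0.234, -0.259, -0.283, -0.309] a [0.173 0.214 0.245 0.275 0.281] d [0.0135 0.0105 0.0099 0.002 ]
ROW x3: [0,-0.16,0,-0.009,0,0.063,-0.6]
```

```bash
python3 -m jog '[[0,-0.16,0,-0.009,0,0.063,-0.6],[0,-0.16,0,-0.009,0,0.063,-0.6],[0,-0.16,0,-0.009,0,0.063,-0.6]]' | tail -3
python3 step.py -.37 .06 3
```

```text
contact_force: [-5.9, 4.6, -1.1]
opening: 0.0293
grip_force: 30.7
t 26.05 a 0.215 r -0.2391 cost -51.8 est r -0.238 v -0.068 k 1.04 ks 1.00 b 0.0016 F [-5.9  4.6 -1.1]
pred r [-0.238, -0.266, -0.29, -0.315, -0.34] a [0.215 0.263 0.281 0.317 0.333] d [0.016  0.0059 0.012  0.0055]
ROW x3: [0,-0.18,0,-0.011,0,0.075,-0.6]
```

```bash
python3 -m jog '[[0,-0.19,0,-0.011,0,0.079,-0.6],[0,-0.19,0,-0.011,0,0.079,-0.6],[0,-0.19,0,-0.011,0,0.079,-0.6]]' | tail -3
python3 step.py -.37 .05 3
```

```text
contact_force: [-6.4, 5.1, -1.5]
opening: 0.0294
grip_force: 30.7
t 26.48 a 0.267 r -0.2690 cost -52.7 est r -0.268 v -0.059 k 1.04 ks 1.00 b 0.0017 F [-6.4  5.1 -1.5]
pred r [-0.268, -0.291, -0.312, -0.332, -0.354] a [0.267 0.304 0.32  0.345 0.366] d [0.0123 0.0056 0.0083 0.0069]
ROW x3: [0,-0.14,0,-0.008,0,0.057,-0.6]
```

```bash
python3 -m jog '[[0,-0.15,0,-0.009,0,0.061,-0.6],[0,-0.15,0,-0.009,0,0.061,-0.6],[0,-0.15,0,-0.009,0,0.061,-0.6]]' | tail -3
python3 step.py -.375 .05 3
```

```text
contact_force: [-5.4, 4.4, -1.8]
opening: 0.0297
grip_force: 30.7
t 26.90 a 0.306 r -0.2908 cost -51.6 est r -0.291 v -0.046 k 1.04 ks 1.00 b 0.0016 F [-5.4  4.4 -1.8]
pred r [-0.291, -0.311, -0.333, -0.355, -0.378] a [0.306 0.314 0.343 0.364 0.395] d [0.0028 0.0096 0.0068 0.0104]
ROW x3: [0,-0.03,0,-0.002,0,0.013,-0.6]
```

```bash
python3 -m jog '[[0,-0.04,0,-0.002,0,0.017,-0.6],[0,-0.04,0,-0.002,0,0.017,-0.6],[0,-0.04,0,-0.002,0,0.017,-0.6]]' | tail -3
python3 step.py -.378 .05 3
```

```text
contact_force: [-6.2, 3.9, -1.7]
opening: 0.0293
grip_force: 30.7
t 27.32 a 0.316 r -0.3127 cost -50.7 est r -0.312 v -0.051 k 1.04 ks 0.99 b 0.0016 F [-6.2  3.9 -1.7]
pred r [-0.312, -0.334, -0.355, -0.376, -0.38] a [0.316 0.349 0.372 0.384 0.384] d [0.0109 0.0076 0.0039 0.    ]
ROW x3: [0,-0.13,0,-0.007,0,0.051,-0.6]
```

```bash
python3 -m jog '[[0,-0.13,0,-0.007,0,0.051,-0.6],[0,-0.13,0,-0.007,0,0.051,-0.6],[0,-0.13,0,-0.007,0,0.051,-0.6]]' | tail -3
python3 step.py -.378 .05 3
```

```text
contact_force: [-6.2, 5.2, -1.0]
opening: 0.0294
grip_force: 30.7
t 27.75 a 0.350 r -0.3404 cost -50.6 est r -0.339 v -0.056 k 1.04 ks 0.99 b 0.0018 F [-6.2  5.2 -1. ]
pred r [-0.339, -0.361, -0.38, -0.38, -0.38] a [0.35  0.391 0.394 0.394 0.394] d [ 0.0139  0.001  -0.0001 -0.0001]
ROW x3: [0,-0.16,0,-0.009,0,0.065,-0.6]
```

```bash
python3 -m jog '[[0,-0.17,0,-0.01,0,0.07,-0.6],[0,-0.17,0,-0.01,0,0.07,-0.6],[0,-0.17,0,-0.01,0,0.07,-0.6]]' | tail -3
python3 step.py -.38 .04 3
```

```text
contact_force: [-5.3, 4.9, -1.0]
opening: 0.0297
grip_force: 30.8
t 28.18 a 0.395 r -0.3647 cost -52.0 est r -0.364 v -0.050 k 1.06 ks 0.98 b 0.0034 F [-5.3  4.9 -1. ]
pred r [-0.364, -0.38, -0.38, -0.38, -0.38] a [0.395 0.412 0.412 0.412 0.412] d [0.0055 0.     0.     0.    ]
ROW x3: [0,-0.06,0,-0.003,0,0.026,-0.6]
```

```bash
python3 -m jog '[[0,0,0,0,0,0,-0.6],[0,0,0,0,0,0,-0.6],[0,0,0,0,0,0,-0.6],[0,0,0,0,0,0,-0.6]]' | tail -3
python3 step.py -.38 .04 3
```

```text
contact_force: [-5.6, 4.2, -2.3]
opening: 0.0295
grip_force: 30.8
t 28.73 a 0.395 r -0.3791 cost -51.1 est r -0.380 v 0.000 k 1.06 ks 0.98 b 0.0034 F [-5.6  4.2 -2.3]
pred r [-0.38, -0.38, -0.38, -0.38, -0.38] a [0.395 0.395 0.394 0.394 0.394] d [-0.0001 -0.0001 -0.0001 -0.0001]
ROW x3: [0,0.00,0,0.000,0,-0.000,-0.6]
```

```bash
python3 -m jog '[[0,0.63,0,0.027,0,-0.257,-0.6],[0,0.63,0,0.027,0,-0.257,-0.6],[0,0.63,0,0.027,0,-0.257,-0.6],[0,0.63,0,0.027,0,-0.257,-0.6],[0,0.63,0,0.027,0,-0.257,-0.6]]' | tail -3
python3 -m jog '[[0,0.63,0,0.027,0,-0.257,-0.6],[0,0.63,0,0.027,0,-0.257,-0.6],[0,0.63,0,0.027,0,-0.257,-0.6],[0,0.63,0,0.027,0,-0.257,-0.6],[0,0.63,0,0.027,0,-0.257,-0.6]]' | tail -3
python3 -m jog '[[0,0.63,0,0.027,0,-0.257,-0.6],[0,0.63,0,0.027,0,-0.257,-0.6],[0,0.63,0,0.027,0,-0.257,-0.6],[0,0,0,0,0,0,-0.6]]' | tail -3
python3 step.py -.38 .04 3
```

```text
contact_force: [-6.9, 3.8, -0.9]
opening: 0.0296
grip_force: 30.7
contact_force: [-6.5, 4.2, 0.5]
opening: 0.0292
grip_force: 30.7
contact_force: [-5.7, 6.6, 0.9]
opening: 0.0296
grip_force: 30.6
t 30.52 a -0.328 r -0.3797 cost -50.7 est r -0.380 v 0.000 k 1.06 ks 0.98 b 0.0034 F [-5.7  6.6  0.9]
pred r [-0.38, -0.38, -0.38, -0.38, -0.38] a [-0.328 -0.328 -0.328 -0.329 -0.329] d [-0.0001 -0.0001 -0.0001 -0.0001]
ROW x3: [0,0.00,0,0.000,0,-0.000,-0.6]
```

```bash
python3 -m jog '[[0,0.3,0,0.013,-0.02,-0.122,-0.6],[0,0.3,0,0.013,-0.02,-0.122,-0.6],[0,0,0,0.02,-0.02,0,-0.6],[0,0,0,0,0,0,-0.6]]' | tail -3
python3 step.py -.38 .04 3
python3 -m jog '[[0,0,0,0,0,0,-0.2],[0,0,0,0,0,0,0.1],[0,0,0,0,0,0,0.5],[0,0,0,0,0,0,1],[0,0,0,0,0,0,1]]' 20 | tail -3
```

```text
contact_force: [1.0, 2.5, 1.0]
opening: 0.0293
grip_force: 30.8
t 31.07 a -0.375 r -0.3793 cost -50.3 est r -0.380 v 0.000 k 1.06 ks 0.98 b 0.0034 F [1.  2.5 1. ]
pred r [-0.38, -0.38, -0.38, -0.38, -0.38] a [-0.375 -0.375 -0.376 -0.376 -0.376] d [-0.0001 -0.0001 -0.0001 -0.0001]
ROW x3: [0,0.00,0,0.000,0,-0.000,-0.6]
contact_force: [0.5, 0.4, -0.5]
opening: 0.0853
grip_force: 0.0
```

Released; back straight out along the tool axis, then check.

```bash
python3 -m jog '[[0,0,0,0,0,-0.4,1],[0,0,0,0,0,-0.6,1],[0,0,0,0,0,-0.8,1],[0,0,0,0,0,-0.8,1],[0,0,0,0,0,-0.8,1]]' | tail -3
python3 -m jog '[[0,0,0,0,0,-0.5,1],[0,0,0,0,0,0,1],[0,0,0,0,0,0,1]]'
python3 - <<'E'
from ptr import *; from station import viewer
a=viewer.get_image("scene")["img"][:,:,::-1].copy(); print(ptr(a)[0]-.029)
d=cv2.absdiff(cv2.GaussianBlur(a,(0,0),1),cv2.GaussianBlur(cv2.imread("pics/scene0.png"),(0,0),1)).max(2)
for n,(x0,y0,x1,y1) in dict(tin=(400,288,440,335),bottle=(360,303,395,348),box=(225,180,262,235),clip=(286,212,305,228),handles=(270,185,365,250),bargrip=(380,212,410,235)).items():
    print(n,(d[y0:y1,x0:x1]>40).mean().round(3))
E
```

```text
contact_force: [-0.6, -0.3, 0.5]
opening: 0.0855
grip_force: 0.0
t: 32.75
tool_pos: [0.4823, 0.157, 0.3016]
tool_rot: [-2.212, -1.836, -0.415]
contact_force: [-0.1, -0.6, -0.9]
opening: 0.0857
grip_force: 0.0
-0.37886346737503823
tin 0.0
bottle 0.0
box 0.099
clip 0.0
handles 0.018
bargrip 0.0
```

```bash
python3 -c "
from station import finish_job
print(finish_job())"
```

```text
the job is handed in; nothing more can be done
None
```

The job is handed in (verdict not shown): by camera readings the pointer stayed within about 0.03 rad of the clip (half its width is 0.082 rad) for about 8.7 s, and the rack was then laid back on its right rest at about 0.05 rad/s and the bar released, at 32.8 s of the 72 s; the tin, bottle and clip look unmoved, the parts box region differed by about 10% of its pixels from the first picture, which I took to be the arm's shadow without looking closer, and I viewed 11 pictures where 10 were allowed.

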